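# Put a specimen jar and a slide box away in the roll-top store

### The arm

A 6-joint arm with a two-finger parallel gripper is mounted at the origin on the work surface. World frame = base frame: x ahead of the robot, y to its left, z up, the work surface at z = 0. Lengths are in mm, angles in rad, forces in N, time in s.
With the tool pointing down it reaches from about 350 to 775 mm from the base axis. Payload 7.3 kg.
Tool frame: the origin (TCP) lies between the finger pads; the fingertips stand tcp_to_tips ahead of it and the grasp point (between the pads) lies 5 mm behind it (tcp_to_tips is the distance from the TCP to the fingertips, in mm); z points along the fingers, x is the direction in which the jaws open and shut, and the axes are right-handed (so a half turn about z gives the same grasp; the last joint's range is limited). The gripper opens to 92 mm and grips with 3 to 60 N. Pads are 19 mm wide; open, the fingers measure 130 mm over their backs; the gripper's body (75 mm by 190 mm) begins 47 mm behind the grasp point.
Start: joints at [1.135, 0.342, 1.524, -0, 1.275, -0.146], TCP at [150.009, 503.131, 240.741] pointing down, gripper open.
Joint ranges: [-2.53, 2.53], [-0.77, 2.02], [0.04, 2.7], [-1, 4.14], [0.28, 2.66], [-3.11, 3.11]. Speed limits (rad/s): [2.57, 2.57, 3.14, 3.14, 3.14, 3.14].

### API

Orientations are given as [roll, pitch, yaw] about the fixed x, y, z axes, in that order (R = Rz(yaw) Ry(pitch) Rx(roll)).
In Python, from plant import * gives the robot as it stands.
- The arm moves only by the tool drive_tool, never from a script. Its argument "deltas" is a list of rows, each an object of numbers: "hand": the gripper's target within -1 to 1 (shut at 1, half-way at 0, fully open at -1); "tx", "ty", "tz": the shift along the tool's x, y, z each as a share of 4 cm, from -1 to 1; "wx", "wy", "wz": the turn, a rotation vector about the tool's x, y, z each as a share of 5 degrees, from -1 to 1. In form: [{"hand": .., "tx": .., "ty": .., "tz": .., "wx": .., "wy": .., "wz": ..}, ...]. A call has 1 to 20 rows; each row shifts and turns the commanded pose from where the row before left it, along the tool's axes as they then stand; what a row does not reach is not made up. A row lasts 1/12 s, in which the tool goes at most 41.7 mm and 7.16 degrees, less where a joint would pass 70% of its speed; a pose out of reach is approached as far as the arm can. A call with a number of a shift or a turn outside -1 to 1 is refused whole. A call with a gripper value outside its range is refused whole. The fingers move at their own pace and stop on an object; the grip force is fixed at half the most. Time passes only in rows, so rows that do not move let the fingers close. It gives the time, the measured TCP pose, the force and the opening at its end, in the units of the state.
- get_obs(): the state, without advancing time (a new reading comes with each control period).
- capture(name): name is "side" or "top" or "wrist"; returns the picture (480x640x3 uint8, red, green, blue); there is no depth.
- camera_model(name): a dict with "fx", "fy", "cx", "cy" (pixels), "rvec" (rotation vector, rad) and "tvec" (3), from world to camera coordinates, as OpenCV has them. Camera axes: x right, y down, z forward; pixel columns grow to the right and rows downward; lengths in mm; the calibration is good to about 2 mm. A picture is of the moment at which its call begins: read the wrist's pose just before it. camera_model takes no time and is no camera call; for the wrist camera it gives the pose at the moment of the call.
- close_job(): hands the job in, once; it reports no verdict.
The state is a dict: "time": time; "joint_positions": joint angles; "dq": joint speeds; "tau": joint torques, N m; "tool_pos": TCP position; "tcp_rot": TCP orientation; "contact_force": force on the tool from outside, world axes, zero at the start; "moment": the same for the moment, N m; "grip_width": finger opening in mm.
Only numpy, scipy, OpenCV 4.12 (cv2) and the standard library are available. Lean on these libraries where they do the work, as an engineer would, in place of code of your own. Each camera call takes 0.05 s, during which the arm holds its last target.

### The job

Put the specimen jar (red lid) and the blue slide box away in the roll-top store: roll its tambour door all the way up, set both down upright on the store's floor beside what is already in there, without dropping them, and roll the door fully shut again. Leave everything else where it stands.

Things in the scene. Friction and masses are not known exactly. Their poses are not given: they have to be found in the camera images.
- store: Pale oak roll-top store fixed to the bench, 412 wide, 412 deep, 256 mm high. Origin on the bench top, below the axis of its round front; x points to its back (front faces -x), y along its width, z up. The shut door lies on a cylinder of radius 195 mm (outer face; inner 183, at the rail) about the line along y 50 mm over the origin.
- store_floor (a point): Point on the store's floor, 30 mm over the bench, at x -90, y 0 mm in the store's frame; axes as the store. The floor is flat, without dividers, from x -190 to the inner back at +120, between side panels (inner faces y -190 and +190, 206 mm radius, as high as the round front). With the door fully up it is open in front and from above for x -190 to about -25.
- tambour (a joint): Travel of the tambour door in rad about the axis of the round front: 0 = fully shut (rail on the sill), 1.55 = fully up, at its stop. 13 wooden slats behind a bottom rail run in grooves up the front, over the top and down behind the inner back. It starts partly open, stays where it is left, and takes about 4 to 9 N at the pull bar to roll either way.
- door_handle (a point): Middle of the door's aluminium pull bar: round, 12 mm thick, 160 mm long, along the store's y, its centre 41 mm off the rail's face, on two 9 mm posts at y -65 and +65. In the store's frame x = -238 cos(a), z = 50 + 238 sin(a) mm with a = 5 deg + the travel; 71 mm over the bench in front when shut, about 287 mm, above the store, when fully up. Its axes turn with the door.
- jar: Closed clear glass jar with a brown cone in it and a red lid, 56 mm across, 95 mm high, about 0.2 kg (0.15 to 0.29). Origin at the centre of its underside, z up. Stands upright on the bench.
- slide_box: Closed blue plastic microscope-slide box standing on its long narrow edge like a book: 98 mm long (its x), 36 mm thick (its y), 84 mm high (z), about 0.2 kg. Origin at the centre of its underside. Upright means that it still stands on that edge.
- wood_case: Dark red wooden case already in the store: 120 mm deep (its x), 70 mm wide (its y), 80 mm high, square to the store to within a few degrees. Origin at the centre of its underside. To be left where it is.
- amber_bottle: Amber bottle with a black cap at the inner back of the store: 48 mm across, 108 mm high. Origin at the centre of its underside. To be left where it is.
- soap_bottle: Clear soap bottle with blue contents and cap, 64 mm across, 195 mm high, standing on the bench. Origin at the centre of its underside. To be left where it is.
- dish_stack: Stack of four petri dishes (one body), 62 mm across, 60 mm high, on the bench. Origin at the centre of its underside. To be left where it is.
- flora_book: Thick green book lying on the bench, 140 (its x) x 200 (its y) x 28 mm. Origin at the centre of its underside. To be left where it is.
- magnifier: Magnifier lying flat on the bench, beyond the bottles: lens ring 60 mm across, centred 30 mm along its x from its origin, with a wooden handle back to x = -73 mm, 16 mm wide; 12 mm thick. To be left where it is.
There are look-alikes about, which are no part of the job. Of the things like the slide_box, leave any that is pink; of the rest the larger one is meant.

How it is judged (in metres and radians):
On the way, in this order (a step that is already met when the one before it is completed fails the run):
1. the tambour door has been rolled all the way up (value of joint tambour above 1.4 rad), for 0.1 s.
2. with the door up, jar and slide box stand upright on the store's floor, let go (value of joint tambour above 1 rad and x of jar in the frame of store between -0.16 and 0.1 m and y of jar in the frame of store between -0.18 and 0.18 m and z of jar in the frame of store between 0.022 and 0.038 m and angle between each of jar, slide_box's own z axis and vertical below 0.12 rad and linear speed of each of jar, slide_box below 0.03 m/s and x of slide_box in the frame of store between -0.16 and 0.1 m and y of slide_box in the frame of store between -0.18 and 0.18 m and z of slide_box in the frame of store between 0.022 and 0.038 m and contact force between the fingers and jar below 0.05 N and contact force between the fingers and slide_box below 0.05 N), for 0.2 s.
3. the tambour door has been rolled fully shut (value of joint tambour below 0.035 rad), for 0.2 s.
At the end, for the whole second after the job is handed in: Door fully shut (joint under 0.035 rad); jar and slide box inside on the store's floor (underside within 8 mm of it; centre x -160 to 100, y -180 to 180 mm in the store's frame), upright within 0.12 rad, at rest, let go; all else at rest, upright, within 25 mm of its place (value of joint tambour below 0.035 rad and x of jar in the frame of store between -0.16 and 0.1 m and y of jar in the frame of store between -0.18 and 0.18 m and z of jar in the frame of store between 0.022 and 0.038 m and angle between each of jar, slide_box's own z axis and vertical below 0.12 rad and linear speed of each of jar, slide_box, wood_case, amber_bottle, soap_bottle, dish_stack, flora_book, magnifier below 0.03 m/s and x of slide_box in the frame of store between -0.16 and 0.1 m and y of slide_box in the frame of store between -0.18 and 0.18 m and z of slide_box in the frame of store between 0.022 and 0.038 m and contact force between the fingers and jar below 0.05 N and contact force between the fingers and slide_box below 0.05 N and angle between each of wood_case, amber_bottle, soap_bottle, dish_stack, flora_book, magnifier's own z axis and vertical below 0.15 rad); the robot touches nothing.
It fails at once if the case or the bottle in the store is pushed more than 25 mm from its place (distance of any of wood_case, amber_bottle from where it was at the start of the episode above 0.025 m).
It fails at once if soap bottle, dishes, book or magnifier is pushed more than 25 mm from its place (distance of any of soap_bottle, dish_stack, flora_book, magnifier from where it was at the start of the episode above 0.025 m).
It fails at once if the jar is dropped: it falls free of the fingers at over 0.6 m/s (about 20 mm of fall) (linear speed of jar above 0.6 m/s and contact force between the fingers and jar below 0.02 N).
It fails at once if the slide box is dropped: it falls free of the fingers at over 0.6 m/s (about 20 mm of fall) (linear speed of slide_box above 0.6 m/s and contact force between the fingers and slide_box below 0.02 N).
It also fails if it takes over 72 s, if anything falls off the work surface, if the arm or the gripper's body presses on something with over 40 N, if the wrist force passes 120 N, or if a joint passes its speed limit or range.

## Working session

There is one attempt and no reset: what is moved stays moved. The work goes in short steps, Python scripts to look and compute and a tool call to move; the robot and the scene stay as the last step left them, time stands still between calls to the robot, and variables do not carry over. Pictures are saved under pics/ and viewed, and the job is handed in when it is done.

Besides the shell and the picture viewer there is one more tool, called after "Emit:" as name(argument=value, ...) on one line, values as JSON. drive_tool: Moves the arm, as the interface text tells. Its arguments: {"type":"object","properties":{"deltas":{"type":"array","items":{"type":"object","properties":{"hand":{"type":"number"},"tx":{"type":"number"},"ty":{"type":"number"},"tz":{"type":"number"},"wx":{"type":"number"},"wy":{"type":"number"},"wz":{"type":"number"}}}}},"required":["deltas"]}

```bash
ls; mkdir -p pics
python3 - <<'E'
from plant import *
import cv2
print(get_obs())
for n in ("side","top","wrist"):
    m=camera_model(n);print(n,m)
    cv2.imwrite(f"pics/{n}0.png",capture(n)[:,:,::-1])
E
```

```text
pics
{'time': 0.0, 'joint_positions': array([ 1.13500365e+00,  3.42722561e-01,  1.52500588e+00, -8.38546474e-06,
        1.27537540e+00, -1.45986426e-01]), 'dq': array([ 0.0013583 ,  0.0012077 , -0.00085422,  0.00128203,  0.00019671,
       -0.00057393]), 'tau': array([-5.28955716e-04, -4.31245065e+01, -2.44221389e+01,  7.17392145e-02,
        5.58249000e-02, -9.34702939e-05]), 'tool_pos': array([149.841881  , 502.77169603, 240.04890884]), 'tcp_rot': array([-3.14138076e+00,  1.49628115e-03,  1.28099268e+00]), 'contact_force': array([-7.44922905e-01, -6.83802861e-01,  6.38049463e-04]), 'moment': array([ 0.02125133, -0.02065935,  0.0393071 ]), 'grip_width': 91.66521680195522}
side {'fx': 436.70266737424345, 'fy': 436.70266737424345, 'cx': 316.9330842878137, 'cy': 243.98187820676938, 'rvec': array([ 0.02767645, -3.08880292,  0.5435091 ]), 'tvec': array([494.57336479,  58.721231  , 940.20009719])}
top {'fx': 540.0524376921269, 'fy': 540.0524376921269, 'cx': 324.84175750067243, 'cy': 240.11888439493416, 'rvec': array([ 2.19878005, -2.17408639,  0.11390907]), 'tvec': array([ -46.28893939,  479.9430688 , 1363.73279281])}
wrist {'fx': 367.5860369586269, 'fy': 367.5860369586269, 'cx': 317.43693336575484, 'cy': 237.00426151193722, 'rvec': array([-2.34203809, -1.74440104, -0.231544  ]), 'tvec': array([-525.59460455,  -31.23158622,  389.05149586])}
```

View pics/side0.png

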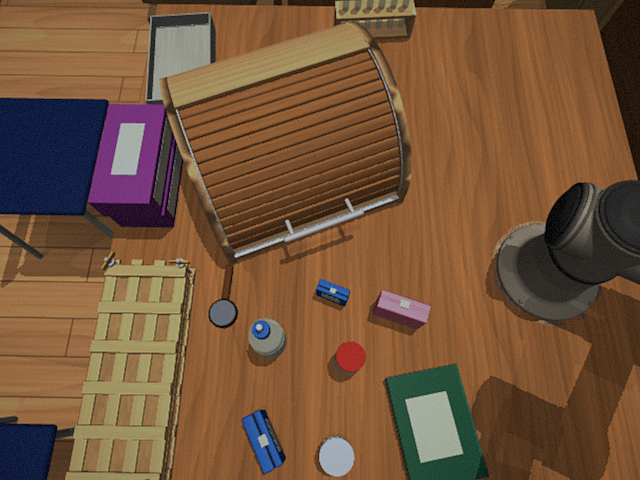

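View pics/top0.png

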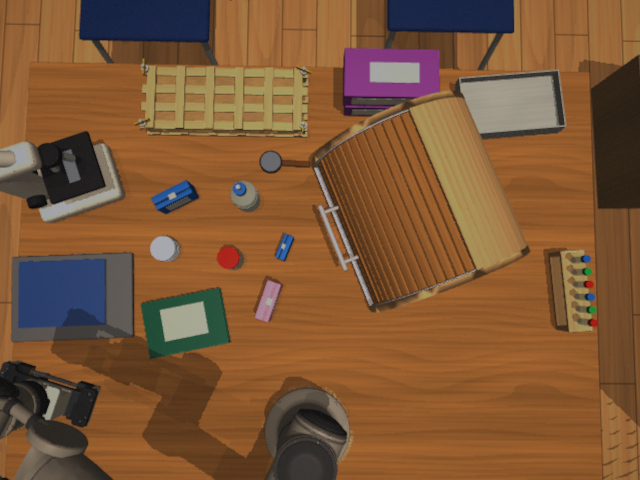

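View pics/wrist0.png

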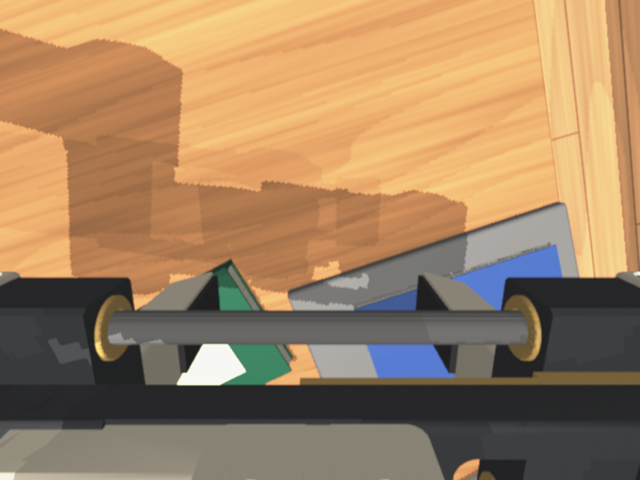

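The side and top views show everything. In the top view the jar is at (229,257), the large blue box at (174,197), the small blue one at (285,247) and the pink one at (268,300). The store is at about (420,200), with its bar from (322,208) to (347,267). Next I'll zoom in to measure.

```bash
cat > h.py <<'E'
import numpy as np, cv2
def cam(m):
    R,_=cv2.Rodrigues(np.array(m['rvec'])); K=np.array([[m['fx'],0,m['cx']],[0,m['fy'],m['cy']],[0,0,1]])
    return K,R,np.array(m['tvec'])
def unproj(m,uv,z):
    K,R,t=cam(m); d=R.T@np.linalg.inv(K)@np.array([uv[0],uv[1],1.]); c=-R.T@t
    return c+d*(z-c[2])/d[2]
def proj(m,P):
    K,R,t=cam(m); p=(np.atleast_2d(P)@R.T+t)@K.T; return p[:,:2]/p[:,2:]
def store2w(P,pose):
    x,y,th=pose; P=np.atleast_2d(P).astype(float); c,s=np.cos(th),np.sin(th)
    return np.c_[x+c*P[:,0]-s*P[:,1], y+s*P[:,0]+c*P[:,1], P[:,2]]
E
python3 - <<'E'
import cv2
t=cv2.imread('pics/top0.png');s=cv2.imread('pics/side0.png')
def crop(i,x,y,w,h,k,n): cv2.imwrite(n,cv2.resize(i[y:y+h,x:x+w],None,fx=k,fy=k,interpolation=cv2.INTER_CUBIC))
crop(t,300,85,240,230,2.6,'pics/tstore.png'); crop(t,140,170,170,130,4,'pics/titems.png'); crop(s,150,10,270,260,2.3,'pics/sstore.png'); crop(s,200,260,240,220,2.7,'pics/sitems.png')
E
```

```text
(no output)
```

View pics/tstore.png

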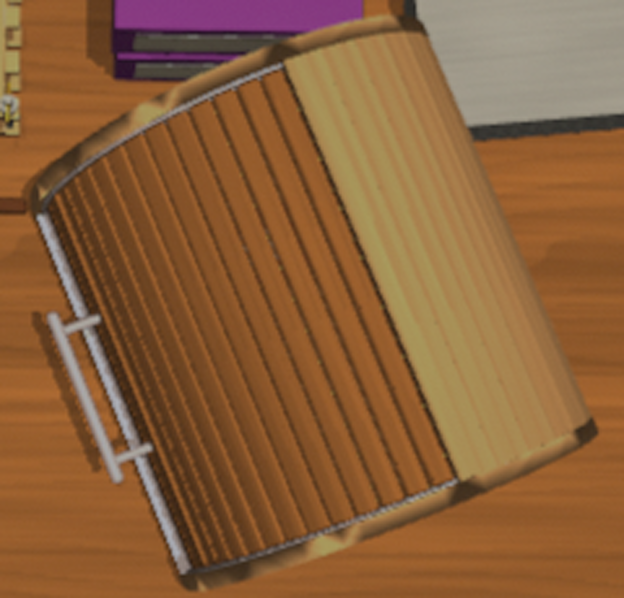

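View pics/titems.png

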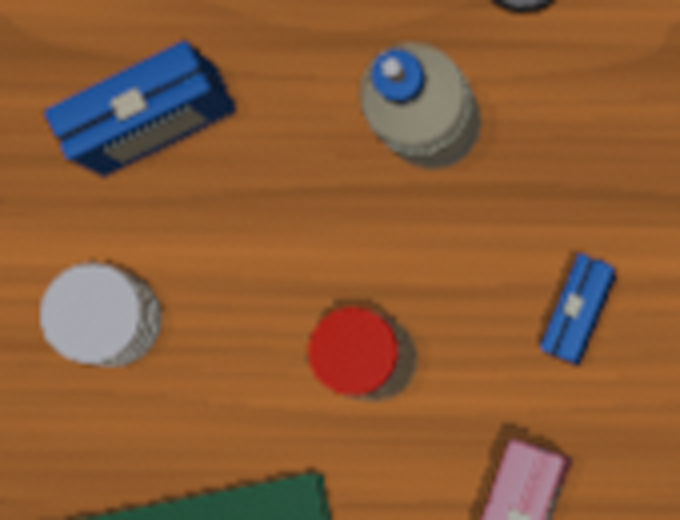

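View pics/sstore.png

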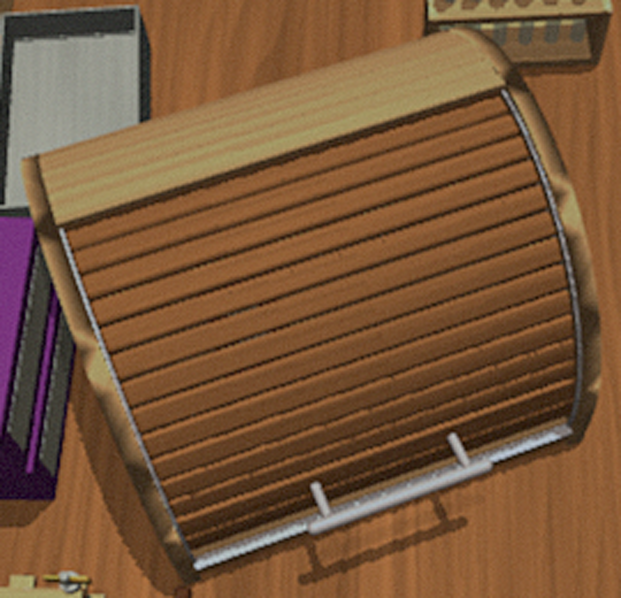

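View pics/sitems.png

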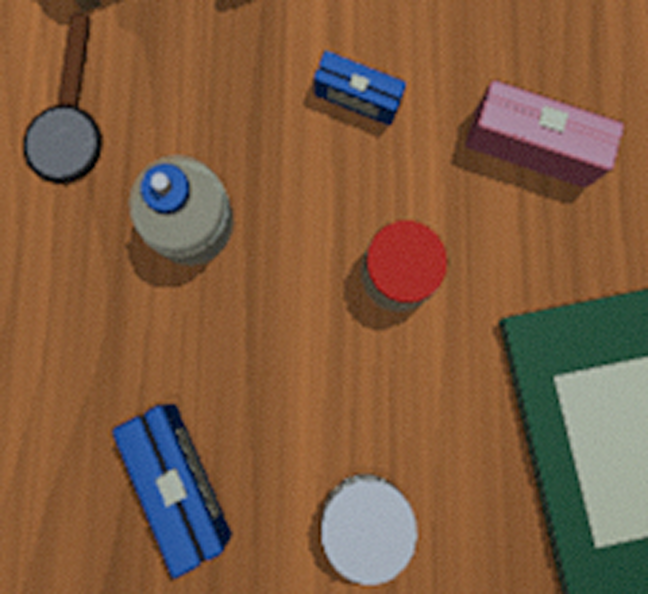

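```bash
cat > fit.py <<'E'
from plant import *
from h import *
from scipy.optimize import least_squares
T,S=camera_model('top'),camera_model('side')
obsT=np.array([(320.4,206.9),(345.0,268.8),(409.6,110.4),(476.9,270.4)])
obsS=np.array([(286.1,239.1),(362.2,212.6),(176.1,107.8),(368.7,49.1)])
def pts(p):
    a=np.radians(5)+p[3]
    P=[(-238*np.cos(a),80,50+238*np.sin(a)),(-238*np.cos(a),-80,50+238*np.sin(a)),(p[4],190,254),(p[4],-190,254)]
    return store2w(P,p[:3])
f=lambda p:np.r_[(proj(T,pts(p))-obsT).ravel(),(proj(S,pts(p))-obsS).ravel()]
r=least_squares(f,[400,-200,-1.2,.3,-25],x_scale=[10,10,.1,.1,10])
print(r.x,np.round(r.fun.reshape(-1,2),1)); print(pts(r.x)[:2].mean(0))
tt=lambda u,v:(140+u/4,170+v/4); ss=lambda u,v:(200+u/2.7,260+v/2.7)
print('jar',unproj(T,tt(354,351),95),unproj(S,ss(406,262),95))
print('box ctr',unproj(T,tt(128,103),84),unproj(S,ss(171,487),84))
for q in [(46,115),(186,42),(208,75),(68,155)]: print('bt',unproj(T,tt(*q),84))
for q in [(115,433),(165,406),(225,548),(175,577)]: print('bs',unproj(S,ss(*q),84))
print('soap',unproj(T,tt(398,75),195),unproj(S,ss(165,187),195))
print('dish',unproj(T,tt(92,314),60),unproj(S,ss(369,531),60))
print('smallblue',unproj(T,tt(578,308),50),'pink',unproj(T,(268,300),84),unproj(S,ss(553,119),84))
print('mag',unproj(T,(270,161),12),unproj(T,(312,164),12),'book',[unproj(T,q,28)[:2] for q in [(142,303),(220,289),(229,343),(150,357)]])
E
python3 fit.py
```

```text
[ 5.68552437e+02 -2.73216786e+02 -1.18274877e+00  1.17396279e-01
  1.64115661e+01] [[-0.2  0.1]
 [-0.4 -0.6]
 [-1.  -1.7]
 [-0.6  0.3]
 [ 0.7  0. ]
 [-0.8 -0.4]
 [-0.3 -0.1]
 [ 2.  -2. ]]
[480.37703782 -57.51003189  98.37039459]
jar [428.59314183 192.37477094  95.        ] [430.56860699 196.4747263   95.        ]
box ctr [579.61688983 336.05055075  84.        ] [580.48054913 337.4919215   84.        ]
bt [571.51327349 385.70892848  84.        ]
bt [617.97713627 301.90612374  84.        ]
bt [597.65155832 287.80545357  84.        ]
bt [547.00894471 371.41410551  84.        ]
bs [618.58352026 306.28260042  84.        ]
bs [587.28658263 289.40356352  84.        ]
bs [544.53800996 371.79117349  84.        ]
bs [574.91154965 388.58975459  84.        ]
soap [579.26291075 155.72146393 195.        ] [581.40795937 165.10188733 195.        ]
dish [451.42315375 360.06180067  60.        ] [453.38142547 362.99868821  60.        ]
smallblue [459.42732028  60.49492098  50.        ] pink [327.9817699   96.26767823  84.        ] [325.41152174  95.4591241   84.        ]
mag [686.58554881 104.20391641  12.        ] [680.26226683  -5.40411446  12.        ] book [array([315.89356337, 416.52145636]), array([352.9047094 , 222.40580325]), array([218.62986486, 196.33940674]), array([182.54923496, 391.49397195])]
```

Emit:
drive_tool(deltas=[{"hand":0.5,"tx":-0.54,"ty":0.77,"tz":-0.12},{"hand":0.5,"tx":-0.54,"ty":0.77,"tz":-0.12},{"hand":0.5,"tx":-0.54,"ty":0.77,"tz":-0.12},{"hand":0.5,"tx":-0.54,"ty":0.77,"tz":-0.12},{"hand":0.5,"tx":-0.54,"ty":0.77,"tz":-0.12},{"hand":0.5,"tx":-0.54,"ty":0.77,"tz":-0.12},{"hand":0.5,"tx":-0.54,"ty":0.77,"tz":-0.12},{"hand":0.5,"tx":-0.54,"ty":0.77,"tz":-0.12},{"hand":0.5,"tx":-0.54,"ty":0.77,"tz":-0.12},{"hand":0.5,"tx":-0.54,"ty":0.77,"tz":-0.12},{"hand":0.5,"tx":-0.54,"ty":0.77,"tz":-0.12},{"hand":0.5,"tx":-0.54,"ty":0.77,"tz":-0.12}])

```text
invalid input
```

Run:
```python
import plant
print([n for n in dir(plant) if not n.startswith('_')])
from plant import *
o=get_obs();print(o['joint_positions'],o['tool_pos'],o['tcp_rot'],o['grip_width'])
```

```text
['Unreachable', 'camera_model', 'capture', 'close_job', 'get_obs', 'tcp_to_tips']
[ 1.13499318e+00  3.42521881e-01  1.52475955e+00 -1.71809136e-05
  1.27539058e+00 -1.45945206e-01] [149.89383687 502.86434293 240.23905856] [-3.14145194e+00  1.07027195e-03  1.28094347e+00] 91.66234216238848
```

```bash
python3 -c "
import plant;print(plant.tcp_to_tips)"
```

```text
14.0
```

Emit:
drive_tool(deltas=[{"hand":0.5,"tx":-0.54,"ty":0.77,"tz":-0.12,"wx":0,"wy":0,"wz":0},{"hand":0.5,"tx":-0.54,"ty":0.77,"tz":-0.12,"wx":0,"wy":0,"wz":0},{"hand":0.5,"tx":-0.54,"ty":0.77,"tz":-0.12,"wx":0,"wy":0,"wz":0},{"hand":0.5,"tx":-0.54,"ty":0.77,"tz":-0.12,"wx":0,"wy":0,"wz":0},{"hand":0.5,"tx":-0.54,"ty":0.77,"tz":-0.12,"wx":0,"wy":0,"wz":0},{"hand":0.5,"tx":-0.54,"ty":0.77,"tz":-0.12,"wx":0,"wy":0,"wz":0},{"hand":0.5,"tx":-0.54,"ty":0.77,"tz":-0.12,"wx":0,"wy":0,"wz":0},{"hand":0.5,"tx":-0.54,"ty":0.77,"tz":-0.12,"wx":0,"wy":0,"wz":0},{"hand":0.5,"tx":-0.54,"ty":0.77,"tz":-0.12,"wx":0,"wy":0,"wz":0},{"hand":0.5,"tx":-0.54,"ty":0.77,"tz":-0.12,"wx":0,"wy":0,"wz":0},{"hand":0.5,"tx":-0.54,"ty":0.77,"tz":-0.12,"wx":0,"wy":0,"wz":0},{"hand":0.5,"tx":-0.54,"ty":0.77,"tz":-0.12,"wx":0,"wy":0,"wz":0}])

```text
time: 1.15
tool_pos: [430.8, 147.4, 298.5]
tcp_rot: [-3.141, -0.0, 1.281]
contact_force: [1.2, 0.8, 0.1]
grip_width: 23.4
```

Run:
```python
from plant import *
o=get_obs();print(o['joint_positions'],o['tool_pos'],o['tcp_rot'],o['grip_width'])
```

```text
[ 1.60922430e-01  1.69694872e-01  1.59624811e+00  1.78476726e-04
  1.37568182e+00 -1.12000387e+00] [430.80689532 147.38513777 298.52233761] [-3.14148744e+00 -1.43594103e-04  1.28089168e+00] 23.38004076988507
```

Emit:
drive_tool(deltas=[{"hand":0.5,"tx":0,"ty":0,"tz":0,"wx":-0.28,"wy":-0.95,"wz":0},{"hand":0.5,"tx":0,"ty":0,"tz":0,"wx":-0.28,"wy":-0.95,"wz":0},{"hand":0.5,"tx":0,"ty":0,"tz":0,"wx":-0.28,"wy":-0.95,"wz":0}])

```text
time: 1.4
tool_pos: [431.1, 147.1, 298.6]
tcp_rot: [3.064, 0.252, 1.266]
contact_force: [-0.5, -0.4, -0.2]
grip_width: 22.7
```

Run:
```python
from plant import *
o=get_obs();print(o['joint_positions'],o['tool_pos'],o['tcp_rot'],o['grip_width'])
```

```text
[ 0.32529672  0.23692611  1.53858056 -0.25029001  1.45646352 -0.91022543] [431.11123272 147.0670609  298.63991351] [3.06430241 0.25165949 1.2657422 ] 22.68156489697794
```

```bash
cat > kin.py <<'E'
import numpy as np
from scipy.spatial.transform import Rotation as Ro
D=[([1.13499318,.342521881,1.52475955,0,1.27539058,-.145945206],[149.894,502.864,240.239],[-3.14145,.00107,1.28094]),
([.16092243,.169694872,1.59624811,.000178,1.37568182,-1.12000387],[430.807,147.385,298.522],[-3.141487,-.00014,1.28089]),
([.32529672,.23692611,1.53858056,-.25029001,1.45646352,-.91022543],[431.111,147.067,298.640],[3.06430,.25166,1.26574])]
def RR(q): 
    z=lambda a:Ro.from_euler('z',a); y=lambda a:Ro.from_euler('y',a)
    return z(q[0])*y(q[1]+q[2])*z(q[3])*y(q[4])*z(q[5])
E
python3 - <<'E'
from kin import *
for q,p,r in D:
    R=Ro.from_euler('xyz',r); print((RR(q).inv()*R).as_rotvec(), R.as_matrix()[:,2].round(3))
E
```

```text
[ 3.32630425e-06 -2.24883250e-05  3.14159112e+00] [-0.    -0.001 -1.   ]
[-4.97821174e-06 -9.97283981e-07 -3.14159087e+00] [-0.  0. -1.]
[-1.06425866e-06  2.93584903e-06 -3.14159058e+00] [-0.001 -0.26  -0.966]
```

```bash
cat >> h.py <<'E'
from scipy.spatial.transform import Rotation as Ro
POSE=(568.5,-273.2,-1.1827)
def sR(phi,flip=1,th=POSE[2]):
    s=np.array([np.cos(th),np.sin(th),0]); u=np.array([0,0,1.]); f=np.radians(phi)
    z=s*np.cos(f)-u*np.sin(f); x=flip*(-s*np.sin(f)-u*np.cos(f)); return np.c_[x,np.cross(z,x),z]
def down(yaw): return Ro.from_euler('xyz',[np.pi,0,yaw]).as_matrix()
def seg(p0,R0,p1,R1,n):
    E=Ro.from_matrix(R0.T@R1).as_rotvec()/n; M=sum(R0@Ro.from_rotvec(E*k).as_matrix() for k in range(n))
    t=np.linalg.solve(M,np.array(p1)-p0); r=np.r_[t/40,np.degrees(E)/5]; return r
def show(o,wps):
    p=np.array(o['tool_pos']);R=Ro.from_euler('xyz',o['tcp_rot']).as_matrix()
    for p1,R1,n in wps:
        r=np.round(seg(p,R,p1,R1,n),2); print(n,dict(zip(('tx','ty','tz','wx','wy','wz'),r.tolist())),'MAX' if abs(r).max()>1 or np.linalg.norm(r[:3])>1.04 else '')
        for k in range(n): p=p+R@r[:3]*40; R=R@Ro.from_rotvec(np.radians(r[3:]*5)).as_matrix()
    print('end',p.round(1),'err',(p-p1).round(1))
def bar(trav):
    a=np.radians(5)+trav; return store2w([(-238*np.cos(a),0,50+238*np.sin(a))],POSE)[0]
E
python3 - <<'E'
from plant import *
from h import *
o=get_obs()
d=sR(50)[:,2]; b=bar(.117); print(b)
show(o,[(b-90*d,sR(50),12),(b,sR(50),5)])
E
```

```text
[480.30683366 -57.47982058  98.27804471]
12 {'tx': -0.17, 'ty': 0.02, 'tz': 0.39, 'wx': -0.23, 'wy': -0.39, 'wz': -0.61} 
5 {'tx': 0.01, 'ty': 0.01, 'tz': 0.46, 'wx': -0.01, 'wy': 0.01, 'wz': 0.01} 
end [479.6 -58.2  97.9] err [-0.7 -0.7 -0.4]
```

Emit:
drive_tool(deltas=[{"hand":0.5,"tx":-0.17,"ty":0.02,"tz":0.39,"wx":-0.23,"wy":-0.39,"wz":-0.61},{"hand":0.5,"tx":-0.17,"ty":0.02,"tz":0.39,"wx":-0.23,"wy":-0.39,"wz":-0.61},{"hand":0.5,"tx":-0.17,"ty":0.02,"tz":0.39,"wx":-0.23,"wy":-0.39,"wz":-0.61},{"hand":0.5,"tx":-0.17,"ty":0.02,"tz":0.39,"wx":-0.23,"wy":-0.39,"wz":-0.61},{"hand":0.5,"tx":-0.17,"ty":0.02,"tz":0.39,"wx":-0.23,"wy":-0.39,"wz":-0.61},{"hand":0.5,"tx":-0.17,"ty":0.02,"tz":0.39,"wx":-0.23,"wy":-0.39,"wz":-0.61},{"hand":0.5,"tx":-0.17,"ty":0.02,"tz":0.39,"wx":-0.23,"wy":-0.39,"wz":-0.61},{"hand":0.5,"tx":-0.17,"ty":0.02,"tz":0.39,"wx":-0.23,"wy":-0.39,"wz":-0.61},{"hand":0.5,"tx":-0.17,"ty":0.02,"tz":0.39,"wx":-0.23,"wy":-0.39,"wz":-0.61},{"hand":0.5,"tx":-0.17,"ty":0.02,"tz":0.39,"wx":-0.23,"wy":-0.39,"wz":-0.61},{"hand":0.5,"tx":-0.17,"ty":0.02,"tz":0.39,"wx":-0.23,"wy":-0.39,"wz":-0.61},{"hand":0.5,"tx":-0.17,"ty":0.02,"tz":0.39,"wx":-0.23,"wy":-0.39,"wz":-0.61}])

```text
time: 2.4
tool_pos: [455.9, -3.1, 168.0]
tcp_rot: [-3.131, 0.698, 1.974]
contact_force: [0.7, -0.7, -0.3]
grip_width: 22.8
```

Run:
```python
from plant import *
from h import *
import cv2
o=get_obs()
print(o['joint_positions'],o['tool_pos'],o['tcp_rot'],o['grip_width'])
print(Ro.from_euler('xyz',o['tcp_rot']).as_matrix().T@sR(50))
d=sR(50)[:,2]; b=bar(.117)
show(o,[(b,sR(50),5)])
cv2.imwrite('pics/w1.png',capture('wrist')[:,:,::-1])
```

```text
[ 0.25351796  0.35082857  1.98841774 -0.91359036  0.93502481 -1.10028603] [455.85721251  -3.06807542 168.04146546] [-3.13124506  0.69795393  1.9735297 ] 22.77467310454443
[[ 9.99937114e-01 -1.12138969e-02 -1.25015401e-04]
 [ 1.12140094e-02  9.99936680e-01  9.39282740e-04]
 [ 1.14474465e-04 -9.40625597e-04  9.99999551e-01]]
5 {'tx': -0.0, 'ty': 0.01, 'tz': 0.46, 'wx': -0.0, 'wy': -0.0, 'wz': 0.03} 
end [480.  -57.1  97.5] err [-0.3  0.4 -0.7]
```

View pics/w1.png

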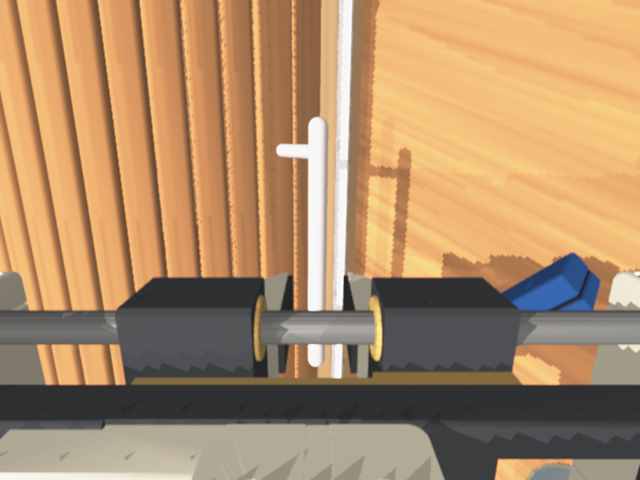

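The bar runs at column ~317, between the fingers, and looks well aligned. Before going in I'll check that the joints allow it.

```bash
cat >> kin.py <<'E'
D.append(([0.25351796,0.35082857,1.98841774,-0.91359036,0.93502481,-1.10028603],[455.857,-3.068,168.041],[-3.13124506,0.69795393,1.9735297]))
from scipy.optimize import least_squares
Y=lambda a:Ro.from_euler('y',a).as_matrix(); Z=lambda a:Ro.from_euler('z',a).as_matrix()
def FK(q,k):
    a1,d,h,L2,e,L3,L6,dz=k
    R=RR(q)*Ro.from_euler('z',np.pi); b=Y(q[1]+q[2])
    return Z(q[0])@(np.array([a1,d,h])+Y(q[1])@np.array([0,0,L2])+b@np.array([e,0,L3])+b@Z(q[3])@np.array([0,dz,0]))+R.as_matrix()[:,2]*L6, R
K0=[0,76,200,400,0,400,200,0]
def reg(k): return np.r_[np.concatenate([FK(q,k)[0]-p for q,p,_ in D]),1e-3*(np.array(k)-K0)]
fitr=least_squares(reg,K0); K=fitr.x
LO=np.array([-2.53,-.77,.04,-1,.28,-3.11]);HI=np.array([2.53,2.02,2.7,4.14,2.66,3.11])
def IK(p,Rm,q0):
    def f(q):
        P,R=FK(q,K); return np.r_[(P-p)/100,(R.inv()*Ro.from_matrix(Rm)).as_rotvec()]
    r=least_squares(f,np.clip(q0,LO+1e-3,HI-1e-3),bounds=(LO,HI)); return r.x, 2*r.cost
E
python3 - <<'E'
from kin import *
from h import *
print(K.round(1),fitr.fun[:12].round(1))
q=np.array(D[3][0])
for t,phi in [(.117,50),(.3,56),(.6,65),(.9,73),(1.2,81),(1.4,86),(1.55,90)]:
    q,c=IK(bar(t),sR(phi),q); print(t,bar(t).round(),q.round(2),c)
E
```

```text
[  0.   76.4 222.9 506.2  46.5 379.6 304.1   0. ] [-0.  0.  0.  0. -0.  0.  0. -0. -0.  0.  0. -0.]
0.117 [480. -57.  98.] [ 0.1   0.49  2.   -1.    0.77 -1.07] 0.004124219863272043
0.3 [485. -69. 140.] [ 0.03  0.38  1.98 -0.86  0.76 -1.29] 5.912413055740172e-26
0.6 [ 499. -103.  201.] [-0.13  0.28  1.82 -0.5   0.87 -1.8 ] 8.645305592651893e-26
0.9 [ 519. -152.  249.] [-0.3   0.28  1.63 -0.26  1.06 -2.15] 4.278433901267472e-28
1.2 [ 543. -212.  278.] [-0.45  0.37  1.39 -0.11  1.27 -2.38] 8.247249529774312e-30
1.4 [ 561. -255.  287.] [-0.53  0.46  1.22 -0.04  1.41 -2.48] 1.1674410923313731e-24
1.55 [ 574. -288.  287.] [-0.58  0.54  1.08  0.    1.52 -2.54] 1.2277742655690796e-26
```

Run:
```python
from kin import *
from h import *
q=np.array(D[3][0])
for t in (.117,0):
  for phi in (50,55,58,62,66,70):
    for psi in (0,15,30):
      R=sR(phi)@Ro.from_euler('x',psi,degrees=True).as_matrix()
      q1,c=IK(bar(t),R,q); print(t,phi,psi,q1.round(2),round(c,4))
```

```text
0.117 50 0 [ 0.1   0.49  2.   -1.    0.77 -1.07] 0.0041
0.117 50 15 [ 0.14  0.6   1.83 -0.87  1.05 -1.14] 0.0
0.117 50 30 [ 0.14  0.73  1.62 -0.75  1.35 -1.24] 0.0
0.117 55 0 [ 0.07  0.46  2.02 -0.99  0.71 -1.1 ] 0.0
0.117 55 15 [ 0.1   0.57  1.82 -0.78  1.03 -1.26] 0.0
0.117 55 30 [ 0.11  0.71  1.61 -0.68  1.34 -1.34] 0.0
0.117 58 0 [ 0.04  0.45  2.01 -0.9   0.69 -1.21] 0.0
0.117 58 15 [ 0.08  0.56  1.81 -0.73  1.02 -1.34] 0.0
0.117 58 30 [ 0.09  0.7   1.6  -0.65  1.33 -1.39] 0.0
0.117 62 0 [-0.    0.43  1.99 -0.77  0.67 -1.36] 0.0
0.117 62 15 [ 0.05  0.55  1.79 -0.65  1.02 -1.44] 0.0
0.117 62 30 [ 0.07  0.69  1.59 -0.59  1.33 -1.47] 0.0
0.117 66 0 [-0.04  0.42  1.97 -0.64  0.67 -1.51] 0.0
0.117 66 15 [ 0.01  0.54  1.77 -0.57  1.02 -1.54] 0.0
0.117 66 30 [ 0.04  0.68  1.57 -0.54  1.34 -1.55] 0.0
0.117 70 0 [-0.09  0.41  1.95 -0.51  0.68 -1.66] 0.0
0.117 70 15 [-0.02  0.53  1.75 -0.49  1.03 -1.64] 0.0
0.117 70 30 [ 0.01  0.68  1.56 -0.49  1.35 -1.63] 0.0
0 50 0 [ 0.1   0.54  1.99 -1.    0.76 -1.03] 0.0093
0 50 15 [ 0.15  0.65  1.85 -0.9   1.02 -1.08] 0.0
0 50 30 [ 0.15  0.77  1.63 -0.75  1.31 -1.19] 0.0
0 55 0 [ 0.07  0.52  2.02 -1.    0.68 -1.06] 0.0009
0 55 15 [ 0.11  0.62  1.83 -0.81  0.99 -1.2 ] 0.0
0 55 30 [ 0.12  0.75  1.62 -0.69  1.3  -1.29] 0.0
0 58 0 [ 0.05  0.5   2.03 -0.98  0.65 -1.1 ] 0.0
0 58 15 [ 0.09  0.61  1.82 -0.75  0.98 -1.28] 0.0
0 58 30 [ 0.1   0.74  1.62 -0.65  1.29 -1.36] 0.0
0 62 0 [ 0.    0.48  2.02 -0.84  0.62 -1.26] 0.0
0 62 15 [ 0.05  0.59  1.81 -0.67  0.97 -1.38] 0.0
0 62 30 [ 0.07  0.73  1.6  -0.6   1.29 -1.44] 0.0
0 66 0 [-0.04  0.47  2.   -0.7   0.61 -1.43] 0.0
0 66 15 [ 0.02  0.58  1.79 -0.59  0.97 -1.49] 0.0
0 66 30 [ 0.05  0.72  1.59 -0.55  1.29 -1.52] 0.0
0 70 0 [-0.08  0.46  1.98 -0.56  0.62 -1.59] 0.0
0 70 15 [-0.01  0.58  1.78 -0.51  0.97 -1.6 ] 0.0
0 70 30 [ 0.02  0.72  1.58 -0.49  1.3  -1.6 ] 0.0
```

```bash
cat >> h.py <<'E'
def sRp(phi,psi): return sR(phi)@Ro.from_euler('x',psi,degrees=True).as_matrix()
E
python3 - <<'E'
from plant import *
from h import *
o=get_obs()
R=sRp(56,12); d=R[:,2]; b=bar(.117)
w=[(b-60*d,R,4),(b,R,4)]
n=[4]*6; ts=np.linspace(.117,1.55,7)
for t in ts[1:]:
    f=(t-.117)/1.433; w.append((bar(t),sRp(56+34*f,12*(1-f)),4))
show(o,w)
E
```

```text
4 {'tx': -0.05, 'ty': 0.12, 'tz': 0.19, 'wx': 0.59, 'wy': 0.31, 'wz': 0.01} 
4 {'tx': -0.0, 'ty': -0.0, 'tz': 0.37, 'wx': -0.0, 'wy': -0.0, 'wz': 0.0} 
4 {'tx': -0.28, 'ty': -0.05, 'tz': -0.22, 'wx': -0.1, 'wy': 0.28, 'wz': -0.05} 
4 {'tx': -0.3, 'ty': -0.03, 'tz': -0.18, 'wx': -0.1, 'wy': 0.28, 'wz': -0.05} 
4 {'tx': -0.32, 'ty': -0.02, 'tz': -0.15, 'wx': -0.1, 'wy': 0.28, 'wz': -0.03} 
4 {'tx': -0.35, 'ty': -0.01, 'tz': -0.09, 'wx': -0.1, 'wy': 0.28, 'wz': -0.03} 
4 {'tx': -0.35, 'ty': 0.0, 'tz': -0.05, 'wx': -0.1, 'wy': 0.28, 'wz': -0.01} 
4 {'tx': -0.35, 'ty': 0.0, 'tz': 0.01, 'wx': -0.1, 'wy': 0.29, 'wz': -0.01} 
end [ 574.2 -287.6  287. ] err [-0.3  0.2 -0.4]
```

Emit:
drive_tool(deltas=[{"hand":0.5,"tx":-0.05,"ty":0.12,"tz":0.19,"wx":0.59,"wy":0.31,"wz":0.01},{"hand":0.5,"tx":-0.05,"ty":0.12,"tz":0.19,"wx":0.59,"wy":0.31,"wz":0.01},{"hand":0.5,"tx":-0.05,"ty":0.12,"tz":0.19,"wx":0.59,"wy":0.31,"wz":0.01},{"hand":0.5,"tx":-0.05,"ty":0.12,"tz":0.19,"wx":0.59,"wy":0.31,"wz":0.01},{"hand":0.5,"tx":0,"ty":0,"tz":0.37,"wx":0,"wy":0,"wz":0},{"hand":0.5,"tx":0,"ty":0,"tz":0.37,"wx":0,"wy":0,"wz":0},{"hand":0.5,"tx":0,"ty":0,"tz":0.37,"wx":0,"wy":0,"wz":0},{"hand":0.5,"tx":0,"ty":0,"tz":0.37,"wx":0,"wy":0,"wz":0}])

```text
time: 3.12
tool_pos: [482.0, -54.4, 99.7]
tcp_rot: [-2.939, 0.589, 1.949]
contact_force: [-0.5, 0.1, 0.6]
grip_width: 23.1
```

Run:
```python
from plant import *
from h import *
import cv2
o=get_obs()
print(o['joint_positions'],o['tool_pos'],bar(.117),o['contact_force'])
cv2.imwrite('pics/w2.png',capture('wrist')[:,:,::-1])
s=capture('side'); cv2.imwrite('pics/s2.png',cv2.resize(s[130:330,180:460,::-1],None,fx=2.5,fy=2.5))
```

```text
[ 0.09435381  0.54320906  1.84582244 -0.77882542  0.96849142 -1.2667947 ] [482.01177055 -54.44307389  99.71664928] [480.30683366 -57.47982058  98.27804471] [-0.46573475  0.05001342  0.60985566]
```

View pics/w2.png

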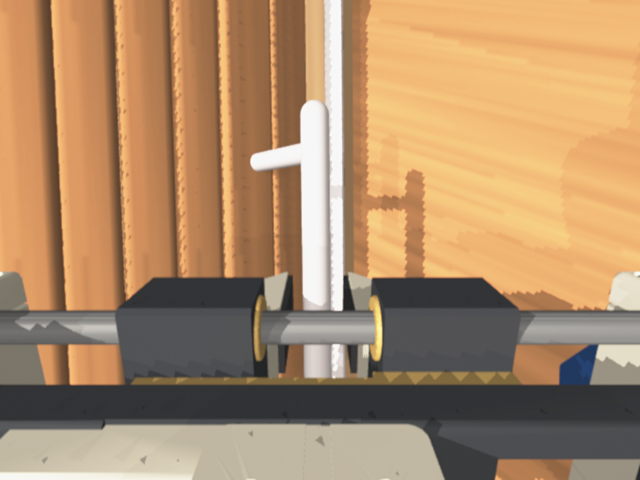

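View pics/s2.png

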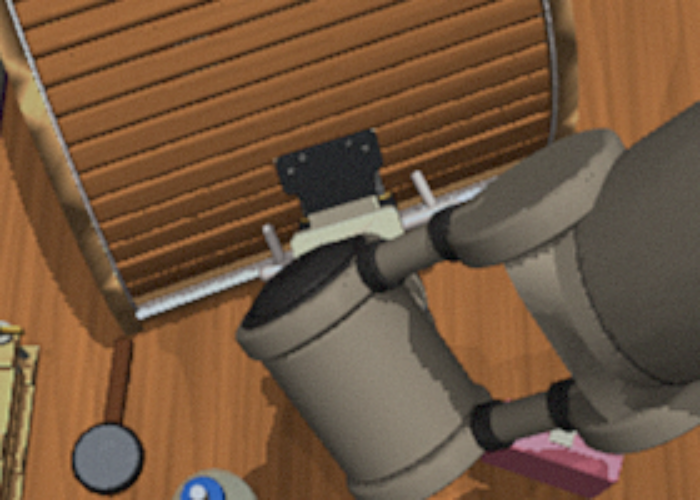

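The bar is between the fingers (column ~315). I'll run the arc up, half at a time.

Emit:
drive_tool(deltas=[{"hand":0.5,"tx":-0.28,"ty":-0.05,"tz":-0.22,"wx":-0.1,"wy":0.28,"wz":-0.05},{"hand":0.5,"tx":-0.28,"ty":-0.05,"tz":-0.22,"wx":-0.1,"wy":0.28,"wz":-0.05},{"hand":0.5,"tx":-0.28,"ty":-0.05,"tz":-0.22,"wx":-0.1,"wy":0.28,"wz":-0.05},{"hand":0.5,"tx":-0.28,"ty":-0.05,"tz":-0.22,"wx":-0.1,"wy":0.28,"wz":-0.05},{"hand":0.5,"tx":-0.3,"ty":-0.03,"tz":-0.18,"wx":-0.1,"wy":0.28,"wz":-0.05},{"hand":0.5,"tx":-0.3,"ty":-0.03,"tz":-0.18,"wx":-0.1,"wy":0.28,"wz":-0.05},{"hand":0.5,"tx":-0.3,"ty":-0.03,"tz":-0.18,"wx":-0.1,"wy":0.28,"wz":-0.05},{"hand":0.5,"tx":-0.3,"ty":-0.03,"tz":-0.18,"wx":-0.1,"wy":0.28,"wz":-0.05}])

```text
time: 3.88
tool_pos: [497.1, -97.0, 201.7]
tcp_rot: [-3.008, 0.382, 1.952]
contact_force: [-4.4, 13.1, -1.1]
grip_width: 22.9
```

Run:
```python
from plant import *
from h import *
import cv2
o=get_obs()
R=Ro.from_euler('xyz',o['tcp_rot']).as_matrix()
print(o['joint_positions'],o['tool_pos'],bar(.595),o['contact_force'], R.T@(o['tool_pos']-bar(.595)))
s=capture('side'); cv2.imwrite('pics/s3.png',cv2.resize(s[30:300,150:460,::-1],None,fx=2,fy=2))
w=[]
ts=np.linspace(.117,1.55,7)
for t in ts[3:]:
    f=(t-.117)/1.433; w.append((bar(t),sRp(56+34*f,12*(1-f)),4))
show(o,w)
```

```text
[-0.10991009  0.34844646  1.70503277 -0.45837993  1.07334127 -1.81730535] [497.14426716 -96.96284606 201.68418191] [ 498.59596135 -102.21496355  200.07179178] [-4.41091997 13.13307039 -1.05965944] [ 4.4227503   0.13276403 -3.56561489]
4 {'tx': -0.35, 'ty': -0.02, 'tz': -0.12, 'wx': -0.09, 'wy': 0.24, 'wz': -0.05} 
4 {'tx': -0.34, 'ty': -0.01, 'tz': -0.1, 'wx': -0.1, 'wy': 0.28, 'wz': -0.02} 
4 {'tx': -0.36, 'ty': 0.0, 'tz': -0.04, 'wx': -0.1, 'wy': 0.29, 'wz': -0.02} 
4 {'tx': -0.35, 'ty': 0.0, 'tz': 0.0, 'wx': -0.1, 'wy': 0.28, 'wz': -0.0} 
end [ 574.4 -287.9  287.6] err [-0.1 -0.1  0.2]
```

View pics/s3.png

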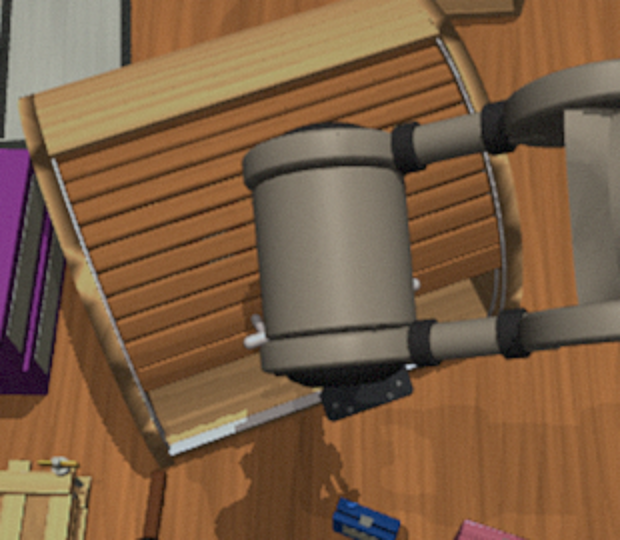

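The door is rising and the store's floor is visible. I'll continue with the planned rows.

Emit:
drive_tool(deltas=[{"hand":0.5,"tx":-0.32,"ty":-0.02,"tz":-0.15,"wx":-0.1,"wy":0.28,"wz":-0.03},{"hand":0.5,"tx":-0.32,"ty":-0.02,"tz":-0.15,"wx":-0.1,"wy":0.28,"wz":-0.03},{"hand":0.5,"tx":-0.32,"ty":-0.02,"tz":-0.15,"wx":-0.1,"wy":0.28,"wz":-0.03},{"hand":0.5,"tx":-0.32,"ty":-0.02,"tz":-0.15,"wx":-0.1,"wy":0.28,"wz":-0.03},{"hand":0.5,"tx":-0.35,"ty":-0.01,"tz":-0.09,"wx":-0.1,"wy":0.28,"wz":-0.03},{"hand":0.5,"tx":-0.35,"ty":-0.01,"tz":-0.09,"wx":-0.1,"wy":0.28,"wz":-0.03},{"hand":0.5,"tx":-0.35,"ty":-0.01,"tz":-0.09,"wx":-0.1,"wy":0.28,"wz":-0.03},{"hand":0.5,"tx":-0.35,"ty":-0.01,"tz":-0.09,"wx":-0.1,"wy":0.28,"wz":-0.03},{"hand":0.5,"tx":-0.35,"ty":0,"tz":-0.05,"wx":-0.1,"wy":0.28,"wz":-0.01},{"hand":0.5,"tx":-0.35,"ty":0,"tz":-0.05,"wx":-0.1,"wy":0.28,"wz":-0.01},{"hand":0.5,"tx":-0.35,"ty":0,"tz":-0.05,"wx":-0.1,"wy":0.28,"wz":-0.01},{"hand":0.5,"tx":-0.35,"ty":0,"tz":-0.05,"wx":-0.1,"wy":0.28,"wz":-0.01}])

```text
time: 4.93
tool_pos: [552.4, -232.3, 288.5]
tcp_rot: [-3.114, 0.092, 1.955]
contact_force: [-2.4, 6.5, -2.1]
grip_width: 23.0
```

Run:
```python
from plant import *
from h import *
import cv2
o=get_obs()
R=Ro.from_euler('xyz',o['tcp_rot']).as_matrix()
print(o['joint_positions'],o['contact_force'], R.T@(o['tool_pos']-bar(1.311)))
show(o,[(bar(1.55),sRp(90,0),5)])
```

```text
[-0.48507591  0.42755385  1.26530424 -0.08122545  1.3966649  -2.42700421] [-2.43862997  6.47237216 -2.05210147] [ 2.76289331  0.4480846  -4.2892021 ]
5 {'tx': -0.3, 'ty': -0.0, 'tz': 0.02, 'wx': -0.06, 'wy': 0.21, 'wz': -0.01} 
end [ 574.9 -288.   287.8] err [ 0.4 -0.1  0.3]
```

Emit:
drive_tool(deltas=[{"hand":0.5,"tx":-0.31,"ty":0,"tz":0.02,"wx":-0.06,"wy":0.21,"wz":-0.01},{"hand":0.5,"tx":-0.31,"ty":0,"tz":0.02,"wx":-0.06,"wy":0.21,"wz":-0.01},{"hand":0.5,"tx":-0.31,"ty":0,"tz":0.02,"wx":-0.06,"wy":0.21,"wz":-0.01},{"hand":0.5,"tx":-0.31,"ty":0,"tz":0.02,"wx":-0.06,"wy":0.21,"wz":-0.01},{"hand":0.5,"tx":-0.31,"ty":0,"tz":0.02,"wx":-0.06,"wy":0.21,"wz":-0.01},{"hand":0.5,"tx":0,"ty":0,"tz":0,"wx":0,"wy":0,"wz":0}])

```text
time: 5.43
tool_pos: [575.9, -291.5, 287.7]
tcp_rot: [-3.14, 0.001, 1.957]
contact_force: [-1.2, 2.4, 1.1]
grip_width: 23.2
```

Run:
```python
from plant import *
from h import *
import cv2
o=get_obs()
R=Ro.from_euler('xyz',o['tcp_rot']).as_matrix()
print(o['joint_positions'],o['contact_force'], R.T@(o['tool_pos']-bar(1.55)))
for n in('side','top','wrist'): cv2.imwrite(f'pics/{n}4.png',capture(n)[:,:,::-1])
```

```text
[-5.86522042e-01  5.48229098e-01  1.06657538e+00 -1.60142684e-03
  1.52690374e+00 -2.54305876e+00] [-1.1856825   2.41852814  1.12767262] [-3.9456136  -0.113785   -0.20234179]
```

View pics/side4.png

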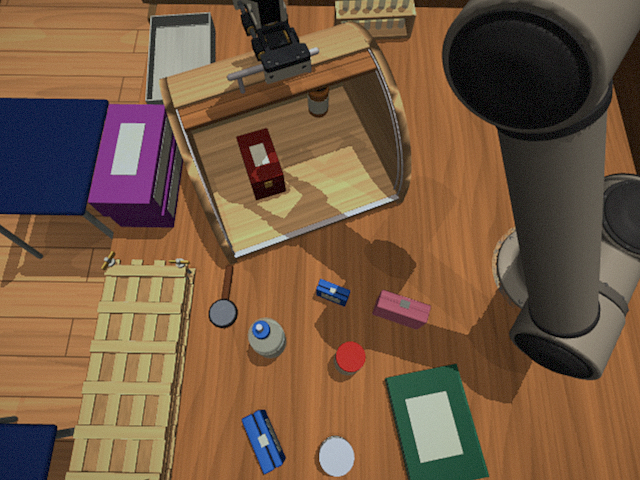

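View pics/top4.png

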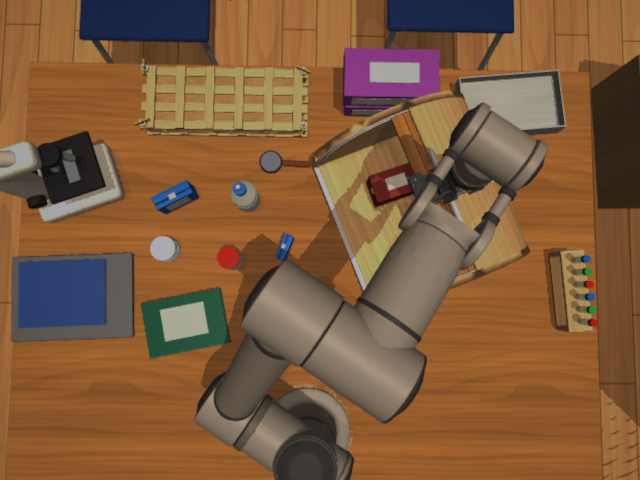

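View pics/wrist4.png

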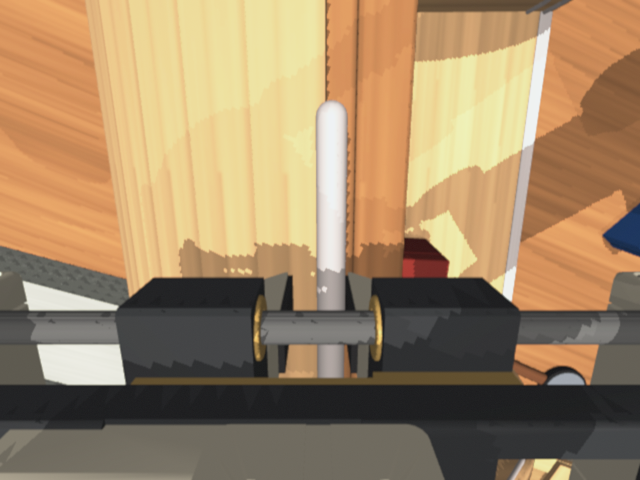

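The door is up at its stop, and the wrist view shows the bar on top of the store. Inside are the case, around side (262,165), and the amber bottle, around side (318,100). I'll measure both.

Run:
```python
import cv2
s=cv2.imread('pics/side4.png');t=cv2.imread('pics/top4.png')
cv2.imwrite('pics/s4c.png',cv2.resize(s[70:270,190:420],None,fx=3.4,fy=3,interpolation=cv2.INTER_CUBIC))
cv2.imwrite('pics/t4c.png',cv2.resize(t[90:300,300:500],None,fx=2.8,fy=2.8,interpolation=cv2.INTER_CUBIC))
```

```text
(no output)
```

View pics/s4c.png

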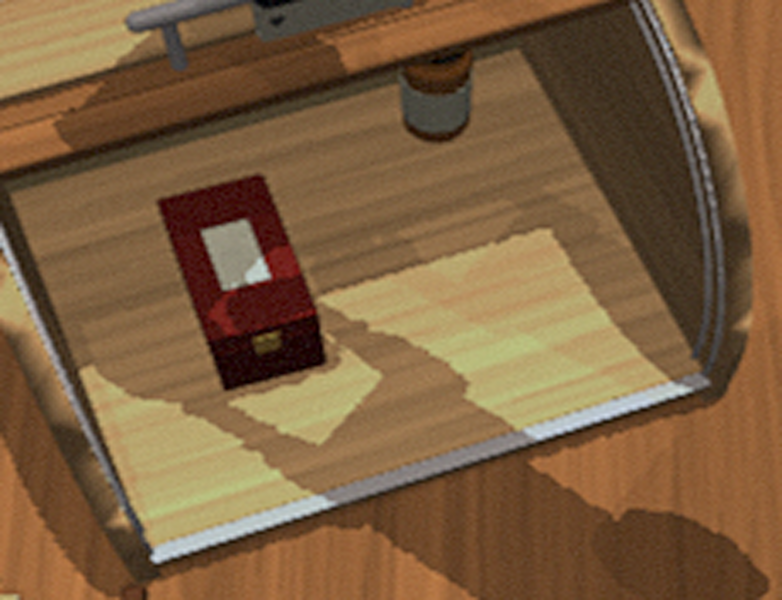

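View pics/t4c.png

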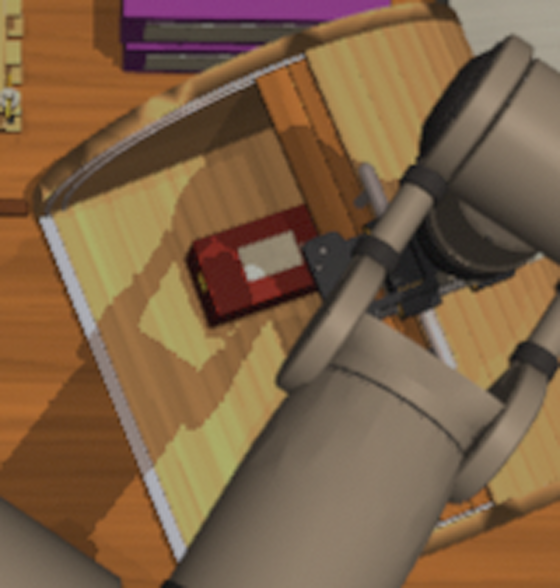

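Run:
```python
from plant import *
from h import *
S=camera_model('side');T=camera_model('top')
def w2s(P): x,y,th=POSE;d=np.array(P[:2])-[x,y];c,s=np.cos(th),np.sin(th);return np.round([c*d[0]+s*d[1],-s*d[0]+c*d[1]],0)
f=lambda u,v:(190+u/3.4,70+v/3)
for q in [(158,200),(263,176),(323,315),(210,338)]: print('case',w2s(unproj(S,f(*q),110)))
print('case botfront',w2s(unproj(S,f(228,388),30)),w2s(unproj(S,f(325,364),30)))
for q in [(192,245),(210,300),(213,325)]: print('caseT',w2s(unproj(T,(300+q[0]/2.8,90+q[1]/2.8),110)))
print('amber near',w2s(unproj(S,f(437,140),30)),w2s(unproj(S,f(402,125),30)),w2s(unproj(S,f(468,125),30)))
print('sill',w2s(unproj(S,f(155,552),30)),w2s(unproj(S,f(705,380),30)))
print('floor back corner?',w2s(unproj(S,f(522,50),30)))
```

```text
case [ 20. 102.]
case [16. 34.]
case [-104.   36.]
case [-96. 106.]
case botfront [-95. 105.] [-99.  39.]
caseT [-98. 103.]
caseT [-101.   52.]
caseT [-107.   31.]
amber near [  59. -101.] [ 81. -83.] [  64. -126.]
sill [-200.  188.] [-201. -187.]
floor back corner? [ 118. -190.]
```

Run:
```python
from plant import *
from h import *
from kin import IK
o=get_obs(); K_,R,t=cam(camera_model('wrist')); Rt=Ro.from_euler('xyz',o['tcp_rot']).as_matrix()
print('cam in tool',Rt.T@(-R.T@t-o['tool_pos']), 'view dir',(Rt.T@R.T)[:,2])
th=POSE[2]
bs=store2w([(-105,-85,92)],POSE)[0]; js=store2w([(-125,-3,88)],POSE)[0]
q=o['joint_positions']
for y in (0,-np.pi):
  for nm,p,yaw in [('box',(581.5,338,62),.494+y),('boxst',bs,.388+y),('boxst hi',bs+[0,0,230],.388+y),('jar',(429.5,194.5,58),.388+y),('jarst',js,.388+y),('jarst hi',js+[0,0,200],.388+y)]:
    q1,c=IK(np.array(p)-[0,0,5],down(yaw),[np.arctan2(p[1],p[0])-.15,.4,1.5,0,1.3,-.8 if y==0 else 2.3]); print(nm,np.round(p),q1.round(2),round(c,5))
```

```text
cam in tool [   1.22406434  -70.37852476 -143.34485588] view dir [8.07152224e-04 2.62273398e-01 9.64993271e-01]
box [582. 338.  62.] [ 0.41  0.78  1.29 -0.    1.08 -0.08] 0.0
boxst [ 450. -208.   92.] [-0.59  0.48  1.8  -0.    0.86 -0.98] 0.0
boxst hi [ 450. -208.  322.] [-0.59  0.24  1.46 -0.    1.44 -0.98] 0.0
jar [430. 194.  58.] [ 0.26  0.5   1.9  -0.    0.75 -0.13] 0.0
jarst [ 518. -159.   88.] [-0.44  0.55  1.68 -0.    0.92 -0.83] 0.0
jarst hi [ 518. -159.  288.] [-0.44  0.34  1.4   0.    1.39 -0.83] 0.0
box [582. 338.  62.] [0.41 0.78 1.29 0.   1.08 3.06] 0.0
boxst [ 450. -208.   92.] [-0.59  0.48  1.8  -0.    0.86  2.17] 0.0
boxst hi [ 450. -208.  322.] [-0.59  0.24  1.46 -0.    1.44  2.17] 0.0
jar [430. 194.  58.] [0.26 0.5  1.9  0.   0.75 3.02] 0.0
jarst [ 518. -159.   88.] [-0.44  0.55  1.68 -0.    0.92  2.32] 0.0
jarst hi [ 518. -159.  288.] [-0.44  0.34  1.4   0.    1.39  2.32] 0.0
```

```bash
cat >> h.py <<'E'
def traj(o,wps):
    p=np.array(o['tool_pos']);R=Ro.from_euler('xyz',o['tcp_rot']).as_matrix(); out=[]
    for p1,R1,n in wps:
        r=np.round(seg(p,R,p1,R1,n),2)
        for k in range(n): p=p+R@r[:3]*40; R=R@Ro.from_rotvec(np.radians(r[3:]*5)).as_matrix(); out.append(p.round())
    return np.array(out)
E
python3 - <<'E'
from plant import *
from h import *
o=get_obs()
w=[(o['tool_pos']+[0,0,72],down(1.957),2),((582,338,250),down(.494),18),((582,338,120),down(.494),5)]
show(o,w); print(traj(o,w)[::3].tolist())
E
```

```text
2 {'tx': -0.0, 'ty': -0.0, 'tz': -0.9, 'wx': -0.01, 'wy': 0.03, 'wz': -0.0} 
18 {'tx': 0.92, 'ty': -0.28, 'tz': 0.15, 'wx': -0.0, 'wy': 0.0, 'wz': 0.93} 
5 {'tx': -0.0, 'ty': 0.02, 'tz': 0.66, 'wx': -0.0, 'wy': 0.0, 'wz': 0.0} 
end [582.9 337.9 119.5] err [ 0.9 -0.1 -0.5]
[[576.0, -291.0, 324.0], [530.0, -230.0, 348.0], [481.0, -125.0, 330.0], [459.0, -12.0, 312.0], [464.0, 103.0, 294.0], [498.0, 213.0, 276.0], [556.0, 312.0, 257.0], [582.0, 340.0, 199.0], [583.0, 338.0, 119.0]]
```

Emit:
drive_tool(deltas=[{"hand":0.5,"tx":0,"ty":0,"tz":-0.9,"wx":0,"wy":0,"wz":0},{"hand":0.5,"tx":0,"ty":0,"tz":-0.9,"wx":0,"wy":0,"wz":0},{"hand":-1,"tx":0.92,"ty":-0.28,"tz":0.15,"wx":0,"wy":0,"wz":0.93},{"hand":-1,"tx":0.92,"ty":-0.28,"tz":0.15,"wx":0,"wy":0,"wz":0.93},{"hand":-1,"tx":0.92,"ty":-0.28,"tz":0.15,"wx":0,"wy":0,"wz":0.93},{"hand":-1,"tx":0.92,"ty":-0.28,"tz":0.15,"wx":0,"wy":0,"wz":0.93},{"hand":-1,"tx":0.92,"ty":-0.28,"tz":0.15,"wx":0,"wy":0,"wz":0.93},{"hand":-1,"tx":0.92,"ty":-0.28,"tz":0.15,"wx":0,"wy":0,"wz":0.93},{"hand":-1,"tx":0.92,"ty":-0.28,"tz":0.15,"wx":0,"wy":0,"wz":0.93},{"hand":-1,"tx":0.92,"ty":-0.28,"tz":0.15,"wx":0,"wy":0,"wz":0.93},{"hand":-1,"tx":0.92,"ty":-0.28,"tz":0.15,"wx":0,"wy":0,"wz":0.93},{"hand":-1,"tx":0.92,"ty":-0.28,"tz":0.15,"wx":0,"wy":0,"wz":0.93},{"hand":-1,"tx":0.92,"ty":-0.28,"tz":0.15,"wx":0,"wy":0,"wz":0.93},{"hand":-1,"tx":0.92,"ty":-0.28,"tz":0.15,"wx":0,"wy":0,"wz":0.93},{"hand":-1,"tx":0.92,"ty":-0.28,"tz":0.15,"wx":0,"wy":0,"wz":0.93},{"hand":-1,"tx":0.92,"ty":-0.28,"tz":0.15,"wx":0,"wy":0,"wz":0.93},{"hand":-1,"tx":0.92,"ty":-0.28,"tz":0.15,"wx":0,"wy":0,"wz":0.93},{"hand":-1,"tx":0.92,"ty":-0.28,"tz":0.15,"wx":0,"wy":0,"wz":0.93},{"hand":-1,"tx":0.92,"ty":-0.28,"tz":0.15,"wx":0,"wy":0,"wz":0.93},{"hand":-1,"tx":0.92,"ty":-0.28,"tz":0.15,"wx":0,"wy":0,"wz":0.93}])

```text
time: 7.25
tool_pos: [581.2, 342.8, 247.3]
tcp_rot: [3.137, 0.003, 0.493]
contact_force: [1.1, -0.7, 0.7]
grip_width: 92.1
```

Run:
```python
from plant import *
from h import *
import cv2
o=get_obs(); print(o['tool_pos'],o['tcp_rot'],o['grip_width'])
for n in('top','wrist'): cv2.imwrite(f'pics/{n}5.png',capture(n)[:,:,::-1])
o=get_obs()
m=camera_model('wrist')
# expected box corners
c=np.array([581.5,338]);a=-1.077;u=np.array([np.cos(a),np.sin(a)]);v=np.array([-u[1],u[0]])
print([proj(m,np.r_[c+i*49*u+j*18*v,84])[0].round() for i,j in((1,1),(1,-1),(-1,-1),(-1,1))])
show(o,[((581.5,338,120),down(.494),4),((581.5,338,57),down(.494),3)])
```

```text
[581.16239758 342.77934565 247.28259011] [3.13679944e+00 2.72500867e-03 4.93083510e-01] 92.10624756987094
[array([335., 285.]), array([294., 284.]), array([292., 172.]), array([337., 172.])]
4 {'tx': -0.02, 'ty': 0.03, 'tz': 0.76, 'wx': 0.01, 'wy': 0.02, 'wz': 0.01} 
3 {'tx': 0.0, 'ty': -0.0, 'tz': 0.53, 'wx': 0.0, 'wy': 0.0, 'wz': -0.01} 
end [581.3 337.8  56.8] err [-0.2 -0.2 -0.2]
```

View pics/wrist5.png

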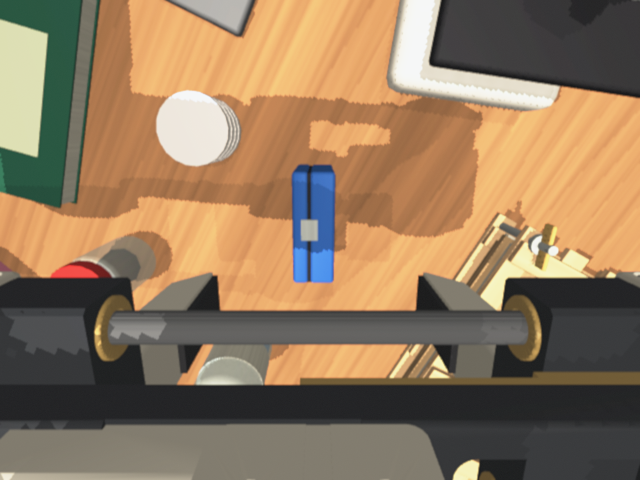

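View pics/top5.png

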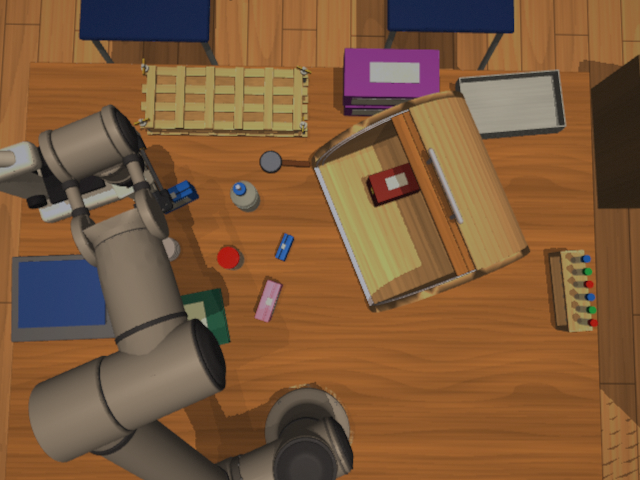

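The wrist view has the box at columns 293–334, rows 165–282, within a few pixels of the prediction. Going down and gripping.

Emit:
drive_tool(deltas=[{"hand":-1,"tx":-0.02,"ty":0.02,"tz":0.76,"wx":0,"wy":0.02,"wz":0},{"hand":-1,"tx":-0.02,"ty":0.02,"tz":0.76,"wx":0.01,"wy":0.02,"wz":0},{"hand":-1,"tx":-0.02,"ty":0.02,"tz":0.76,"wx":0.01,"wy":0.02,"wz":0},{"hand":-1,"tx":-0.02,"ty":0.02,"tz":0.76,"wx":0.01,"wy":0.02,"wz":0},{"hand":-1,"tx":0,"ty":0,"tz":0.53,"wx":0,"wy":0,"wz":0},{"hand":-1,"tx":0,"ty":0,"tz":0.53,"wx":0,"wy":0,"wz":0},{"hand":-1,"tx":0,"ty":0,"tz":0.53,"wx":0,"wy":0,"wz":0},{"hand":-1,"tx":0,"ty":0,"tz":0,"wx":0,"wy":0,"wz":0},{"hand":1,"tx":0,"ty":0,"tz":0,"wx":0,"wy":0,"wz":0},{"hand":1,"tx":0,"ty":0,"tz":0,"wx":0,"wy":0,"wz":0},{"hand":1,"tx":0,"ty":0,"tz":0,"wx":0,"wy":0,"wz":0},{"hand":1,"tx":0,"ty":0,"tz":0,"wx":0,"wy":0,"wz":0},{"hand":1,"tx":0,"ty":0,"tz":0,"wx":0,"wy":0,"wz":0},{"hand":1,"tx":0,"ty":0,"tz":0,"wx":0,"wy":0,"wz":0}])

```text
time: 8.52
tool_pos: [580.8, 335.0, 62.4]
tcp_rot: [3.139, -0.004, 0.495]
contact_force: [-0.6, 0.1, 0.5]
grip_width: 56.6
```

Run:
```python
from plant import *
from h import *
o=get_obs(); print(o['tool_pos'],o['tcp_rot'],o['grip_width'],o['contact_force'])
```

```text
[580.81158705 335.02513082  62.36450042] [ 3.13904662 -0.00414848  0.49476808] 56.589912233523386 [-0.63642419  0.08110671  0.54116067]
```

Emit:
drive_tool(deltas=[{"hand":1,"tx":0,"ty":0,"tz":0,"wx":0,"wy":0,"wz":0},{"hand":1,"tx":0,"ty":0,"tz":0,"wx":0,"wy":0,"wz":0},{"hand":1,"tx":0,"ty":0,"tz":0,"wx":0,"wy":0,"wz":0},{"hand":1,"tx":0,"ty":0,"tz":0,"wx":0,"wy":0,"wz":0},{"hand":1,"tx":0,"ty":0,"tz":0,"wx":0,"wy":0,"wz":0}])

```text
time: 8.93
tool_pos: [580.8, 335.0, 61.7]
tcp_rot: [3.139, -0.004, 0.495]
contact_force: [1.0, 0.5, 1.3]
grip_width: 35.7
```

Run:
```python
from plant import *
from h import *
import cv2
o=get_obs(); print(o['tool_pos'],o['tcp_rot'],o['grip_width'],o['contact_force'])
cv2.imwrite('pics/wrist6.png',capture('wrist')[:,:,::-1])
```

```text
[580.82252034 335.03673565  61.74652845] [ 3.13911778 -0.00371038  0.49471752] 35.74181794305618 [1.0102807  0.45589085 1.30190589]
```

View pics/wrist6.png

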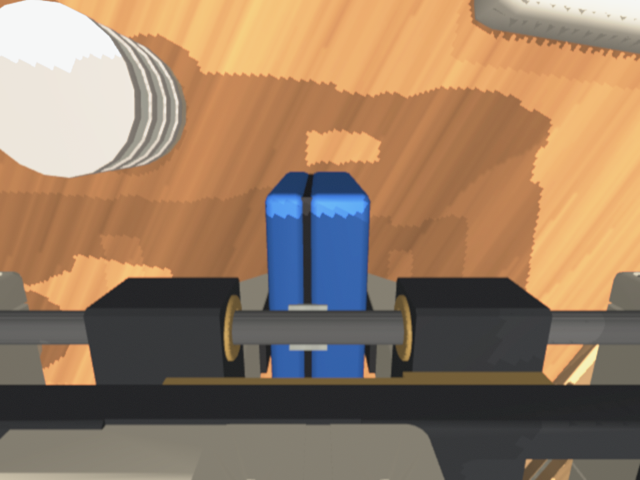

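Run:
```python
from plant import *
from h import *
o=get_obs(); p=o['tool_pos']; b=store2w([(-105,-85,0)],POSE)[0]; print(b)
w=[(p+[0,0,270],down(.495),9),(b+[0,0,332],down(.388),16),(b+[0,0,160],down(.388),8),(b+[0,0,98],down(.388),6)]
show(o,w); print(traj(o,w)[::3].tolist())
```

```text
[ 450.08651799 -208.17502574    0.        ]
9 {'tx': 0.0, 'ty': 0.0, 'tz': -0.75, 'wx': 0.0, 'wy': -0.0, 'wz': -0.0} 
16 {'tx': -0.55, 'ty': 0.68, 'tz': -0.0, 'wx': 0.0, 'wy': -0.0, 'wz': 0.08} 
8 {'tx': 0.01, 'ty': 0.0, 'tz': 0.54, 'wx': 0.0, 'wy': -0.01, 'wz': -0.01} 
6 {'tx': -0.0, 'ty': 0.0, 'tz': 0.25, 'wx': 0.0, 'wy': 0.01, 'wz': 0.0} 
end [ 451.1 -207.8   98.6] err [1.  0.4 0.6]
[[581.0, 335.0, 92.0], [580.0, 335.0, 182.0], [580.0, 335.0, 272.0], [573.0, 301.0, 332.0], [552.0, 198.0, 332.0], [529.0, 95.0, 332.0], [504.0, -6.0, 332.0], [477.0, -108.0, 331.0], [448.0, -209.0, 331.0], [449.0, -208.0, 267.0], [450.0, -208.0, 202.0], [451.0, -208.0, 149.0], [451.0, -208.0, 119.0]]
```

Emit:
drive_tool(deltas=[{"hand":1,"tx":0,"ty":0,"tz":-0.4,"wx":0,"wy":0,"wz":0},{"hand":1,"tx":0,"ty":0,"tz":-0.6,"wx":0,"wy":0,"wz":0},{"hand":1,"tx":0,"ty":0,"tz":-0.75,"wx":0,"wy":0,"wz":0},{"hand":1,"tx":0,"ty":0,"tz":-0.75,"wx":0,"wy":0,"wz":0},{"hand":1,"tx":0,"ty":0,"tz":-0.75,"wx":0,"wy":0,"wz":0},{"hand":1,"tx":0,"ty":0,"tz":-0.75,"wx":0,"wy":0,"wz":0},{"hand":1,"tx":0,"ty":0,"tz":-0.75,"wx":0,"wy":0,"wz":0},{"hand":1,"tx":0,"ty":0,"tz":-0.75,"wx":0,"wy":0,"wz":0},{"hand":1,"tx":0,"ty":0,"tz":-0.75,"wx":0,"wy":0,"wz":0},{"hand":1,"tx":0,"ty":0,"tz":-0.5,"wx":0,"wy":0,"wz":0}])

```text
time: 9.82
tool_pos: [579.4, 335.1, 334.3]
tcp_rot: [3.139, -0.005, 0.495]
contact_force: [0.0, -0.1, -1.2]
grip_width: 35.9
```

Emit:
drive_tool(deltas=[{"hand":1,"tx":-0.3,"ty":0.4,"tz":0,"wx":0,"wy":0,"wz":0.08},{"hand":1,"tx":-0.55,"ty":0.68,"tz":0,"wx":0,"wy":0,"wz":0.08},{"hand":1,"tx":-0.55,"ty":0.68,"tz":0,"wx":0,"wy":0,"wz":0.08},{"hand":1,"tx":-0.55,"ty":0.68,"tz":0,"wx":0,"wy":0,"wz":0.08},{"hand":1,"tx":-0.55,"ty":0.68,"tz":0,"wx":0,"wy":0,"wz":0.08},{"hand":1,"tx":-0.55,"ty":0.68,"tz":0,"wx":0,"wy":0,"wz":0.08},{"hand":1,"tx":-0.55,"ty":0.68,"tz":0,"wx":0,"wy":0,"wz":0.08},{"hand":1,"tx":-0.55,"ty":0.68,"tz":0,"wx":0,"wy":0,"wz":0.08},{"hand":1,"tx":-0.55,"ty":0.68,"tz":0,"wx":0,"wy":0,"wz":0.08},{"hand":1,"tx":-0.55,"ty":0.68,"tz":0,"wx":0,"wy":0,"wz":0.08},{"hand":1,"tx":-0.55,"ty":0.68,"tz":0,"wx":0,"wy":0,"wz":0.08},{"hand":1,"tx":-0.55,"ty":0.68,"tz":0,"wx":0,"wy":0,"wz":0.08},{"hand":1,"tx":-0.55,"ty":0.68,"tz":0,"wx":0,"wy":0,"wz":0.08},{"hand":1,"tx":-0.55,"ty":0.68,"tz":0,"wx":0,"wy":0,"wz":0.08},{"hand":1,"tx":-0.55,"ty":0.68,"tz":0,"wx":0,"wy":0,"wz":0.08},{"hand":1,"tx":-0.5,"ty":0.6,"tz":0,"wx":0,"wy":0,"wz":0.08},{"hand":1,"tx":0,"ty":0,"tz":0,"wx":0,"wy":0,"wz":0}])

```text
time: 11.23
tool_pos: [449.9, -194.7, 330.7]
tcp_rot: [3.139, -0.0, 0.378]
contact_force: [-0.3, 0.2, -1.3]
grip_width: 35.7
```

Run:
```python
from plant import *
from h import *
import cv2
o=get_obs(); print(o['tool_pos'],o['tcp_rot'],o['grip_width'],o['contact_force'])
for n in('side','wrist'): cv2.imwrite(f'pics/{n}7.png',capture(n)[:,:,::-1])
b=store2w([(-105,-85,0)],POSE)[0]
w=[(b+[0,0,160],down(.388),8),(b+[0,0,98],down(.388),4)]
show(o,w)
```

```text
[ 449.91379707 -194.7495013   330.66230252] [ 3.13914586e+00 -2.18270853e-04  3.77676037e-01] 35.65502065292068 [-0.30339944  0.24334544 -1.30166053]
8 {'tx': -0.02, 'ty': 0.04, 'tz': 0.53, 'wx': 0.0, 'wy': -0.0, 'wz': -0.01} 
4 {'tx': 0.01, 'ty': -0.0, 'tz': 0.39, 'wx': 0.01, 'wy': -0.0, 'wz': -0.01} 
end [ 450.4 -208.8   98.7] err [ 0.3 -0.7  0.7]
```

View pics/side7.png

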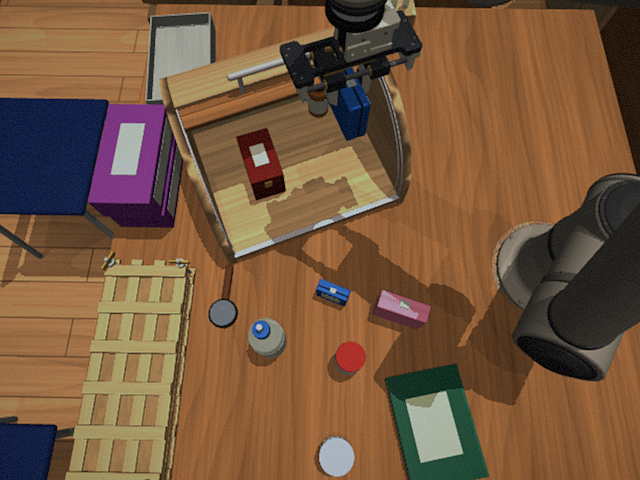

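View pics/wrist7.png

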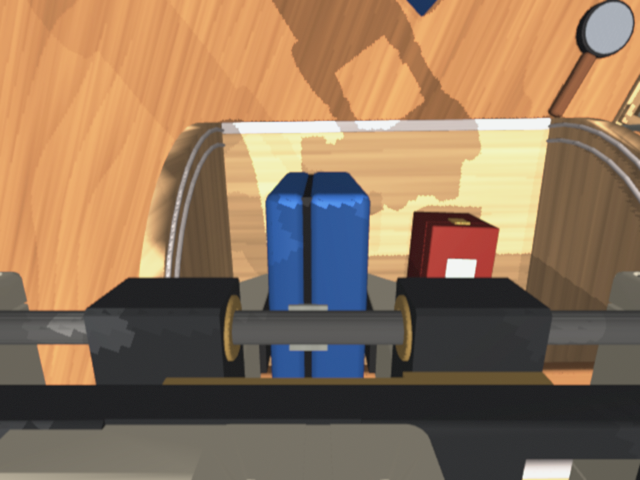

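The box is held straight over its bay, so I'll lower it.

Emit:
drive_tool(deltas=[{"hand":1,"tx":-0.02,"ty":0.04,"tz":0.3,"wx":0,"wy":0,"wz":-0.01},{"hand":1,"tx":-0.01,"ty":0.04,"tz":0.53,"wx":0,"wy":0,"wz":-0.01},{"hand":1,"tx":-0.01,"ty":0.04,"tz":0.53,"wx":0,"wy":0,"wz":-0.01},{"hand":1,"tx":-0.02,"ty":0.04,"tz":0.53,"wx":0,"wy":0,"wz":-0.01},{"hand":1,"tx":-0.01,"ty":0.04,"tz":0.53,"wx":0,"wy":0,"wz":-0.01},{"hand":1,"tx":-0.01,"ty":0.04,"tz":0.53,"wx":0,"wy":0,"wz":-0.01},{"hand":1,"tx":-0.02,"ty":0.04,"tz":0.53,"wx":0,"wy":0,"wz":-0.01},{"hand":1,"tx":-0.01,"ty":0.04,"tz":0.53,"wx":0,"wy":0,"wz":-0.01},{"hand":1,"tx":0,"ty":0,"tz":0.5,"wx":0,"wy":0,"wz":0},{"hand":1,"tx":0,"ty":0,"tz":0.5,"wx":0,"wy":0,"wz":0},{"hand":1,"tx":0,"ty":0,"tz":0.4,"wx":0,"wy":0,"wz":0},{"hand":1,"tx":0,"ty":0,"tz":0.2,"wx":0,"wy":0,"wz":0},{"hand":1,"tx":0,"ty":0,"tz":0,"wx":0,"wy":0,"wz":0}])

```text
time: 12.42
tool_pos: [452.8, -202.3, 105.4]
tcp_rot: [-3.14, -0.001, 0.391]
contact_force: [-1.2, 0.5, -1.3]
grip_width: 35.8
```

Run:
```python
from plant import *
from h import *
import cv2
o=get_obs(); print(o['tool_pos'],o['tcp_rot'],o['grip_width'],o['contact_force'])
s=capture('side'); cv2.imwrite('pics/side8.png',cv2.resize(s[0:270,150:440,::-1],None,fx=2.2,fy=2.2))
```

```text
[ 452.81984027 -202.30627712  105.44826077] [-3.14031142e+00 -1.01099177e-03  3.91405267e-01] 35.7506513901309 [-1.24066821  0.48288858 -1.25881338]
```

View pics/side8.png

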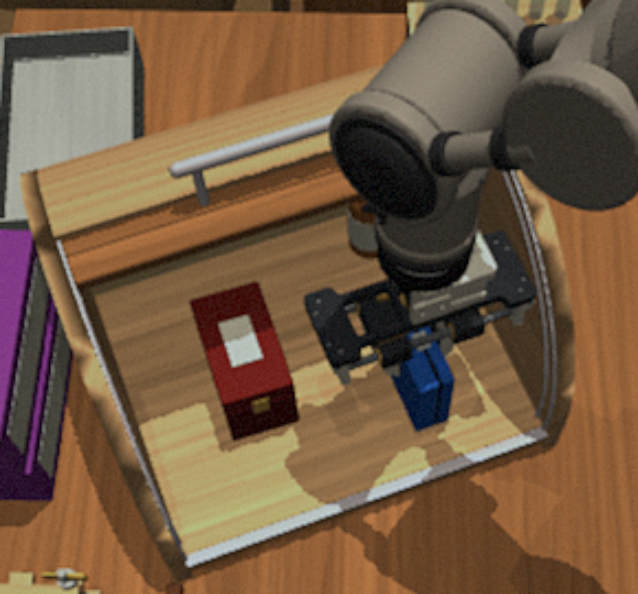

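Emit:
drive_tool(deltas=[{"hand":1,"tx":0,"ty":0,"tz":0.1,"wx":0,"wy":0,"wz":0},{"hand":1,"tx":0,"ty":0,"tz":0.1,"wx":0,"wy":0,"wz":0},{"hand":1,"tx":0,"ty":0,"tz":0.08,"wx":0,"wy":0,"wz":0},{"hand":1,"tx":0,"ty":0,"tz":0,"wx":0,"wy":0,"wz":0}])

```text
time: 12.8
tool_pos: [453.4, -203.9, 95.7]
tcp_rot: [3.14, -0.003, 0.39]
contact_force: [-0.3, -1.4, -1.7]
grip_width: 36.1
```

Emit:
drive_tool(deltas=[{"hand":1,"tx":0,"ty":0,"tz":0.05,"wx":0,"wy":0,"wz":0},{"hand":1,"tx":0,"ty":0,"tz":0.05,"wx":0,"wy":0,"wz":0},{"hand":1,"tx":0,"ty":0,"tz":0,"wx":0,"wy":0,"wz":0}])

```text
time: 13.05
tool_pos: [453.6, -204.1, 91.8]
tcp_rot: [3.139, -0.003, 0.39]
contact_force: [0.1, 1.1, -2.7]
grip_width: 36.0
```

Emit:
drive_tool(deltas=[{"hand":1,"tx":0,"ty":0,"tz":0.02,"wx":0,"wy":0,"wz":0},{"hand":1,"tx":0,"ty":0,"tz":0,"wx":0,"wy":0,"wz":0}])

```text
time: 13.22
tool_pos: [453.6, -204.1, 91.7]
tcp_rot: [3.139, -0.003, 0.39]
contact_force: [-0.5, 1.2, 4.5]
grip_width: 36.1
```

Emit:
drive_tool(deltas=[{"hand":-0.2,"tx":0,"ty":0,"tz":0,"wx":0,"wy":0,"wz":0},{"hand":-0.2,"tx":0,"ty":0,"tz":0,"wx":0,"wy":0,"wz":0},{"hand":-0.2,"tx":0,"ty":0,"tz":0,"wx":0,"wy":0,"wz":0},{"hand":-0.2,"tx":0,"ty":0,"tz":0,"wx":0,"wy":0,"wz":0},{"hand":-0.2,"tx":0,"ty":0,"tz":-0.1,"wx":0,"wy":0,"wz":0},{"hand":-0.2,"tx":0,"ty":0,"tz":-0.4,"wx":0,"wy":0,"wz":0},{"hand":-0.2,"tx":0,"ty":0,"tz":-0.6,"wx":0,"wy":0,"wz":0},{"hand":-0.2,"tx":0,"ty":0,"tz":-0.8,"wx":0,"wy":0,"wz":0},{"hand":-0.2,"tx":0,"ty":0,"tz":-0.8,"wx":0,"wy":0,"wz":0},{"hand":-0.2,"tx":0,"ty":0,"tz":-0.8,"wx":0,"wy":0,"wz":0},{"hand":-0.2,"tx":0,"ty":0,"tz":-0.8,"wx":0,"wy":0,"wz":0},{"hand":-0.2,"tx":0,"ty":0,"tz":-0.8,"wx":0,"wy":0,"wz":0},{"hand":-0.2,"tx":0,"ty":0,"tz":-0.8,"wx":0,"wy":0,"wz":0}])

```text
time: 14.3
tool_pos: [452.2, -203.5, 329.1]
tcp_rot: [3.139, -0.003, 0.39]
contact_force: [1.5, -0.0, -0.2]
grip_width: 55.0
```

Run:
```python
from plant import *
from h import *
import cv2
o=get_obs(); print(o['tool_pos'],o['tcp_rot'],o['grip_width'],o['contact_force'])
for n in('side','wrist'): cv2.imwrite(f'pics/{n}9.png',capture(n)[:,:,::-1])
o=get_obs()
w=[((429.5,194.5,270),down(.388),13),((429.5,194.5,120),down(.388),6),((429.5,194.5,55),down(.388),3)]
show(o,w)
```

```text
[ 452.23708264 -203.54025032  329.07641755] [ 3.13912123 -0.00333009  0.39000291] 55.04643094098465 [ 1.47177951 -0.02384352 -0.20732057]
13 {'tx': 0.25, 'ty': -0.73, 'tz': 0.12, 'wx': 0.01, 'wy': -0.01, 'wz': 0.0} 
6 {'tx': -0.0, 'ty': 0.0, 'tz': 0.62, 'wx': -0.0, 'wy': 0.0, 'wz': 0.0} 
3 {'tx': -0.01, 'ty': 0.01, 'tz': 0.54, 'wx': -0.0, 'wy': 0.01, 'wz': 0.01} 
end [429.3 193.9  55.1] err [-0.2 -0.6  0.1]
```

View pics/side9.png

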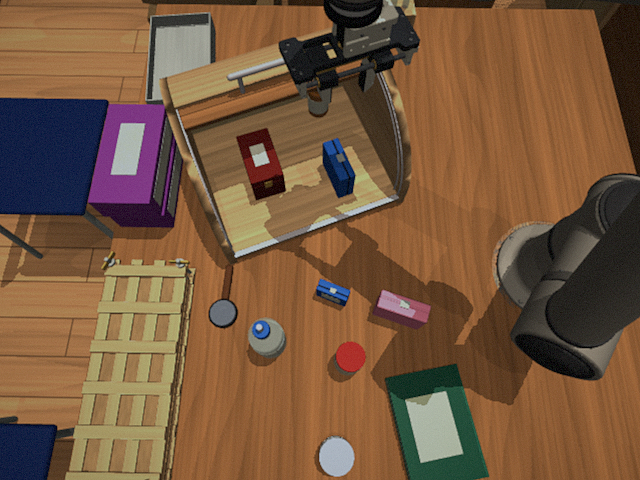

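View pics/wrist9.png

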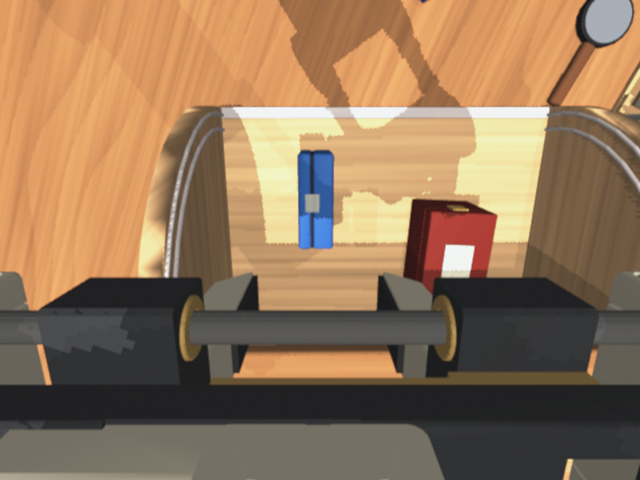

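The box stands upright, at side (338,167). On to the jar, opening the hand on the way.

Emit:
drive_tool(deltas=[{"hand":-0.6,"tx":0.25,"ty":-0.73,"tz":0.12,"wx":0,"wy":0,"wz":0},{"hand":-0.6,"tx":0.25,"ty":-0.73,"tz":0.12,"wx":0,"wy":0,"wz":0},{"hand":-0.8,"tx":0.25,"ty":-0.73,"tz":0.12,"wx":0,"wy":0,"wz":0},{"hand":-0.8,"tx":0.25,"ty":-0.73,"tz":0.12,"wx":0,"wy":0,"wz":0},{"hand":-0.8,"tx":0.25,"ty":-0.73,"tz":0.12,"wx":0,"wy":0,"wz":0},{"hand":-0.8,"tx":0.25,"ty":-0.73,"tz":0.12,"wx":0,"wy":0,"wz":0},{"hand":-0.8,"tx":0.25,"ty":-0.73,"tz":0.12,"wx":0,"wy":0,"wz":0},{"hand":-0.8,"tx":0.25,"ty":-0.73,"tz":0.12,"wx":0,"wy":0,"wz":0},{"hand":-0.8,"tx":0.25,"ty":-0.73,"tz":0.12,"wx":0,"wy":0,"wz":0},{"hand":-0.8,"tx":0.25,"ty":-0.73,"tz":0.12,"wx":0,"wy":0,"wz":0},{"hand":-0.8,"tx":0.25,"ty":-0.73,"tz":0.12,"wx":0,"wy":0,"wz":0},{"hand":-0.8,"tx":0.25,"ty":-0.73,"tz":0.12,"wx":0,"wy":0,"wz":0},{"hand":-0.8,"tx":0.25,"ty":-0.73,"tz":0.12,"wx":0,"wy":0,"wz":0},{"hand":-0.8,"tx":0,"ty":0,"tz":0,"wx":0,"wy":0,"wz":0}])

```text
time: 15.57
tool_pos: [427.3, 200.7, 262.7]
tcp_rot: [-3.141, -0.001, 0.394]
contact_force: [-0.9, -0.4, -1.4]
grip_width: 82.5
```

Run:
```python
from plant import *
from h import *
import cv2
o=get_obs(); print(o['tool_pos'],o['tcp_rot'],o['grip_width'])
w=capture('wrist'); cv2.imwrite(f'pics/wrist10.png',w[:,:,::-1])
o=get_obs()
m=camera_model('wrist')
hsv=cv2.cvtColor(w,cv2.COLOR_RGB2HSV); mask=((hsv[...,0]<6)|(hsv[...,0]>174))&(hsv[...,1]>170)&(hsv[...,2]>90)
n,l,st,c=cv2.connectedComponentsWithStats(mask.astype(np.uint8))
for i in range(1,n):
    if st[i,4]>300: print(st[i],c[i],unproj(m,c[i],95))
print(proj(m,[(429.5,194.5,95)]))
show(o,[((429.5,194.5,120),down(.388),5),((429.5,194.5,54),down(.388),4)])
```

```text
[427.28345482 200.69698601 262.73779129] [-3.14148164e+00 -1.18031714e-03  3.93903562e-01] 82.5248654087765
[ 288  196   60   59 2775] [317.73261261 225.46882883] [429.04304247 196.57751349  95.        ]
[[317.30271365 227.80641811]]
5 {'tx': -0.0, 'ty': 0.02, 'tz': 0.72, 'wx': 0.0, 'wy': -0.0, 'wz': 0.01} 
4 {'tx': -0.0, 'ty': 0.0, 'tz': 0.41, 'wx': 0.0, 'wy': -0.0, 'wz': 0.0} 
end [429.5 194.8  53.5] err [ 0.   0.3 -0.5]
```

View pics/wrist10.png

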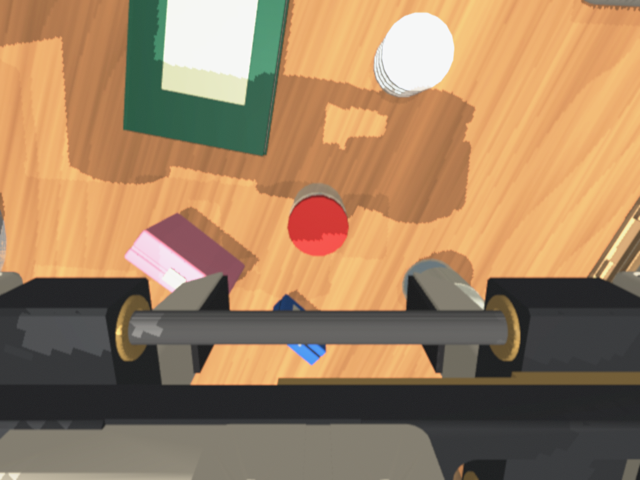

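The lid is centred at (318,225), which puts the jar at (429,196). Descend and grip.

Emit:
drive_tool(deltas=[{"hand":-0.8,"tx":0,"ty":0.02,"tz":0.72,"wx":0,"wy":0,"wz":0},{"hand":-0.8,"tx":0,"ty":0.02,"tz":0.72,"wx":0,"wy":0,"wz":0},{"hand":-0.8,"tx":0,"ty":0.02,"tz":0.72,"wx":0,"wy":0,"wz":0},{"hand":-0.8,"tx":0,"ty":0.02,"tz":0.72,"wx":0,"wy":0,"wz":0},{"hand":-0.8,"tx":0,"ty":0.01,"tz":0.72,"wx":0,"wy":0,"wz":0},{"hand":-0.8,"tx":0,"ty":0,"tz":0.5,"wx":0,"wy":0,"wz":0},{"hand":-0.8,"tx":0,"ty":0,"tz":0.5,"wx":0,"wy":0,"wz":0},{"hand":-0.8,"tx":0,"ty":0,"tz":0.4,"wx":0,"wy":0,"wz":0},{"hand":-0.8,"tx":0,"ty":0,"tz":0.3,"wx":0,"wy":0,"wz":0},{"hand":-0.8,"tx":0,"ty":0,"tz":0,"wx":0,"wy":0,"wz":0},{"hand":1,"tx":0,"ty":0,"tz":0,"wx":0,"wy":0,"wz":0},{"hand":1,"tx":0,"ty":0,"tz":0,"wx":0,"wy":0,"wz":0},{"hand":1,"tx":0,"ty":0,"tz":0,"wx":0,"wy":0,"wz":0},{"hand":1,"tx":0,"ty":0,"tz":0,"wx":0,"wy":0,"wz":0},{"hand":1,"tx":0,"ty":0,"tz":0,"wx":0,"wy":0,"wz":0},{"hand":1,"tx":0,"ty":0,"tz":0,"wx":0,"wy":0,"wz":0},{"hand":1,"tx":0,"ty":0,"tz":0,"wx":0,"wy":0,"wz":0}])

```text
time: 17.03
tool_pos: [431.3, 193.2, 53.0]
tcp_rot: [3.139, -0.004, 0.39]
contact_force: [-1.3, -1.5, 6.8]
grip_width: 55.4
```

Run:
```python
from plant import *
from h import *
import cv2
o=get_obs(); print(o['tool_pos'],o['tcp_rot'],o['grip_width'],o['contact_force'])
cv2.imwrite('pics/wrist11.png',capture('wrist')[:,:,::-1])
p=o['tool_pos']; b=store2w([(-125,-3,0)],POSE)[0]; print(b)
w=[(p+[0,0,230],down(.393),8),(b+[0,0,285],down(.388),11),(b+[0,0,p[2]+40],down(.388),8)]
show(o,w)
```

```text
[431.32049598 193.21851109  52.98815445] [ 3.13915356 -0.00431011  0.39015524] 55.35764642797009 [-1.31168904 -1.53041267  6.80234205]
[ 518.41973125 -158.63138876    0.        ]
8 {'tx': 0.0, 'ty': 0.0, 'tz': -0.72, 'wx': 0.0, 'wy': -0.01, 'wz': -0.0} 
11 {'tx': -0.12, 'ty': 0.82, 'tz': -0.0, 'wx': 0.0, 'wy': 0.0, 'wz': 0.0} 
8 {'tx': 0.0, 'ty': -0.01, 'tz': 0.6, 'wx': 0.0, 'wy': 0.0, 'wz': 0.0} 
end [ 517.7 -157.8   92.4] err [-0.7  0.8 -0.6]
```

View pics/wrist11.png

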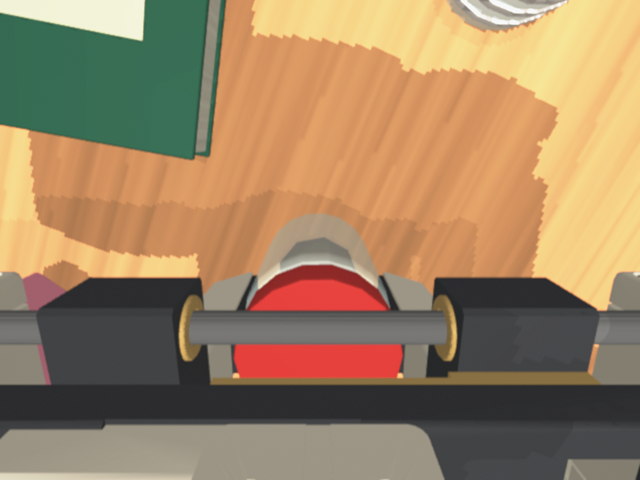

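Gripped (55.4 mm). Lift and carry.

Emit:
drive_tool(deltas=[{"hand":1,"tx":0,"ty":0,"tz":-0.3,"wx":0,"wy":0,"wz":0},{"hand":1,"tx":0,"ty":0,"tz":-0.6,"wx":0,"wy":0,"wz":0},{"hand":1,"tx":0,"ty":0,"tz":-0.8,"wx":0,"wy":0,"wz":0},{"hand":1,"tx":0,"ty":0,"tz":-0.8,"wx":0,"wy":0,"wz":0},{"hand":1,"tx":0,"ty":0,"tz":-0.8,"wx":0,"wy":0,"wz":0},{"hand":1,"tx":0,"ty":0,"tz":-0.8,"wx":0,"wy":0,"wz":0},{"hand":1,"tx":0,"ty":0,"tz":-0.8,"wx":0,"wy":0,"wz":0},{"hand":1,"tx":0,"ty":0,"tz":-0.6,"wx":0,"wy":0,"wz":0},{"hand":1,"tx":0,"ty":0,"tz":-0.4,"wx":0,"wy":0,"wz":0}])

```text
time: 17.83
tool_pos: [430.3, 193.6, 290.9]
tcp_rot: [3.139, -0.006, 0.39]
contact_force: [0.4, -0.3, -2.1]
grip_width: 55.1
```

Emit:
drive_tool(deltas=[{"hand":1,"tx":-0.06,"ty":0.4,"tz":0,"wx":0,"wy":0,"wz":0},{"hand":1,"tx":-0.12,"ty":0.82,"tz":0,"wx":0,"wy":0,"wz":0},{"hand":1,"tx":-0.12,"ty":0.82,"tz":0,"wx":0,"wy":0,"wz":0},{"hand":1,"tx":-0.12,"ty":0.82,"tz":0,"wx":0,"wy":0,"wz":0},{"hand":1,"tx":-0.12,"ty":0.82,"tz":0,"wx":0,"wy":0,"wz":0},{"hand":1,"tx":-0.12,"ty":0.82,"tz":0,"wx":0,"wy":0,"wz":0},{"hand":1,"tx":-0.12,"ty":0.82,"tz":0,"wx":0,"wy":0,"wz":0},{"hand":1,"tx":-0.12,"ty":0.82,"tz":0,"wx":0,"wy":0,"wz":0},{"hand":1,"tx":-0.12,"ty":0.82,"tz":0,"wx":0,"wy":0,"wz":0},{"hand":1,"tx":-0.12,"ty":0.82,"tz":0,"wx":0,"wy":0,"wz":0},{"hand":1,"tx":-0.06,"ty":0.6,"tz":0,"wx":0,"wy":0,"wz":0},{"hand":1,"tx":-0.06,"ty":0.4,"tz":0,"wx":0,"wy":0,"wz":0},{"hand":1,"tx":0,"ty":0,"tz":0,"wx":0,"wy":0,"wz":0}])

```text
time: 18.92
tool_pos: [517.2, -153.3, 287.9]
tcp_rot: [3.14, -0.002, 0.387]
contact_force: [-0.8, -0.0, -2.4]
grip_width: 55.4
```

Run:
```python
from plant import *
from h import *
import cv2
o=get_obs(); print(o['tool_pos'],o['tcp_rot'],o['grip_width'],o['contact_force'])
for n in('side','wrist'): cv2.imwrite(f'pics/{n}12.png',capture(n)[:,:,::-1])
o=get_obs()
b=store2w([(-125,-3,0)],POSE)[0]
show(o,[(b+[0,0,o['tool_pos'][2]],down(.388),2),(b+[0,0,93],down(.388),8)])
```

```text
[ 517.1611604  -153.27640228  287.93552501] [ 3.13958782e+00 -1.93671149e-03  3.87184825e-01] 55.4290381474508 [-0.75743064 -0.02495007 -2.43311172]
2 {'tx': -0.02, 'ty': 0.11, 'tz': 0.0, 'wx': 0.0, 'wy': -0.01, 'wz': 0.01} 
8 {'tx': -0.0, 'ty': -0.0, 'tz': 0.61, 'wx': 0.0, 'wy': -0.0, 'wz': -0.0} 
end [ 518.6 -159.    93.1] err [ 0.2 -0.4  0.1]
```

View pics/side12.png

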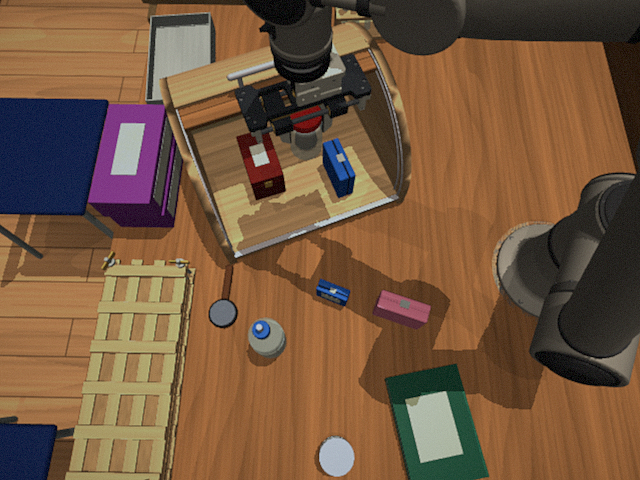

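View pics/wrist12.png

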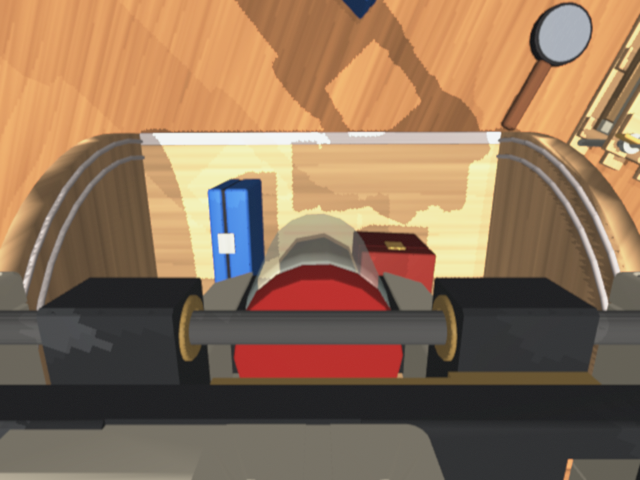

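Run:
```python
from plant import *
from h import *
m=camera_model('wrist')
def w2s(P): x,y,th=POSE;d=np.array(P[:2])-[x,y];c,s=np.cos(th),np.sin(th);return np.round([c*d[0]+s*d[1],-s*d[0]+c*d[1]],0)
for q,z in [((262,181),114),((237,181),114),((227,243),114),((356,234),110),((424,234),110),((435,255),110),((143,140),30),((498,137),30)]: print(q,w2s(unproj(m,q,z)))
S=camera_model('side')
for q in [(323,146),(341,139),(354,186),(337,194)]: print('S',w2s(unproj(S,q,114)))
print('tcp',w2s(get_obs()['tool_pos']))
```

```text
(262, 181) [-169.  -49.]
(237, 181) [-169.  -70.]
(227, 243) [-113.  -82.]
(356, 234) [-121.   34.]
(424, 234) [-121.   95.]
(435, 255) [-101.  107.]
(143, 140) [-202. -185.]
(498, 137) [-206.  190.]
S [-70. -61.]
S [ -68. -102.]
S [-180.  -85.]
S [-184.  -46.]
tcp [-133.   -1.]
```

Run:
```python
from plant import *
from h import *
def w2s(P): x,y,th=POSE;d=np.array(P[:2])-[x,y];c,s=np.cos(th),np.sin(th);return np.round([c*d[0]+s*d[1],-s*d[0]+c*d[1]],1)
o=get_obs(); m=camera_model('wrist'); K_,R,t=cam(m)
Rt=Ro.from_euler('xyz',o['tcp_rot']).as_matrix(); A=R@Rt; c=Rt.T@(-R.T@t-o['tool_pos'])
p9=np.array([452.237,-203.540,329.076]);R9=Ro.from_euler('xyz',[3.13912,-.00333,.39000]).as_matrix()
Rn=A@R9.T; tn=-Rn@(p9+R9@c)
m9=dict(m); m9['rvec']=cv2.Rodrigues(Rn)[0].ravel(); m9['tvec']=tn
for q,z in [((299,152),114),((333,152),114),((332,248),114),((299,247),114),((313,203),114),((226,110),30),((549,108),30),((413,213),110),((496,214),110)]: print(q,w2s(unproj(m9,q,z)))
S=camera_model('side');s=cv2.imread('pics/side12.png');cv2.imwrite('pics/s12c.png',cv2.resize(s[120:220,290:400],None,fx=6,fy=6,interpolation=cv2.INTER_CUBIC))
w=cv2.imread('pics/wrist12.png');cv2.imwrite('pics/w12c.png',cv2.resize(w[120:300,180:330],None,fx=4,fy=3.3,interpolation=cv2.INTER_CUBIC))
```

```text
(299, 152) [-166.3  -98.1]
(333, 152) [-166.3  -65.8]
(332, 248) [-71.  -65.7]
(299, 247) [-72.  -99.3]
(313, 203) [-117.3  -84.9]
(226, 110) [-209.5 -184.5]
(549, 108) [-212.2  183.7]
(413, 213) [-106.5   15.5]
(496, 214) [-105.5   99.1]
```

View pics/s12c.png

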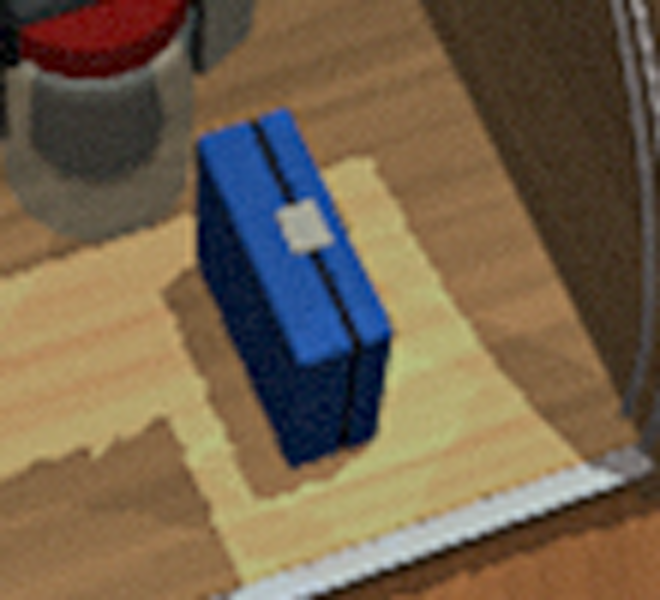

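View pics/w12c.png

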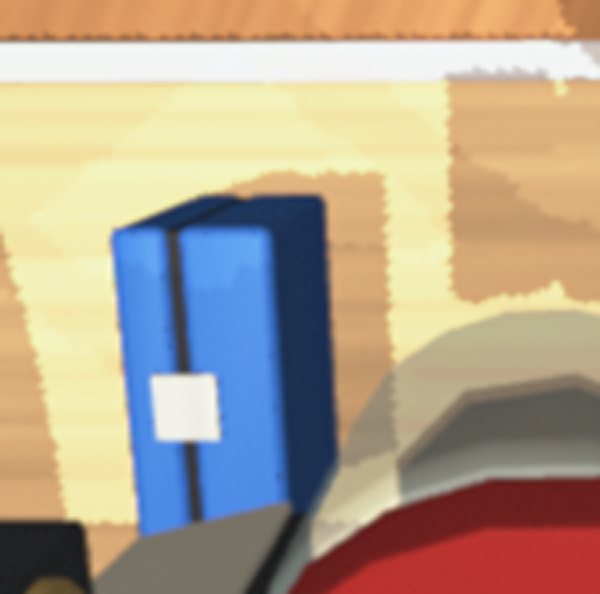

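Run:
```python
from plant import *
from h import *
def w2s(P): x,y,th=POSE;d=np.array(P[:2])-[x,y];c,s=np.cos(th),np.sin(th);return np.round([c*d[0]+s*d[1],-s*d[0]+c*d[1]],1)
m=camera_model('wrist');S=camera_model('side')
for q,z in [((208.3,190.3),114),((247.5,189),114),((260.8,180),30),((143,133),30),((227,243),114)]: print('W',w2s(unproj(m,q,z)))
for q,z in [((323.3,142.5),114),((338.3,138),114),((355,175),114),((340,180.5),114),((339.2,197.8),30),((353,192.5),30),((399,196.5),30),((340.8,158),114)]: print('S',w2s(unproj(S,q,z)))
```

```text
W [-160.9  -95.4]
W [-162.   -61.5]
W [-160.4  -62.4]
W [-209.5 -184. ]
W [-113.5  -82.3]
S [-62.4 -64.3]
S [-63.6 -97.8]
S [-157.7  -96.4]
S [-158.3  -63. ]
S [-157.2  -65.9]
S [-156.2  -99.4]
S [-202.3 -190.7]
S [-110.3  -84.4]
```

The box measures (-111,-80), square to the store, with its front edge on radius 171, under the door's 183. I'll place the jar at (-124,0).

Run:
```python
from plant import *
from h import *
o=get_obs()
b=store2w([(-124,0,0)],POSE)[0]; print(b)
show(o,[(b+[0,0,o['tool_pos'][2]],down(.388),2),(b+[0,0,95],down(.388),8)])
```

```text
[ 521.57505167 -158.42173889    0.        ]
2 {'tx': 0.02, 'ty': 0.12, 'tz': 0.0, 'wx': 0.0, 'wy': -0.01, 'wz': 0.01} 
8 {'tx': -0.0, 'ty': -0.0, 'tz': 0.6, 'wx': 0.0, 'wy': -0.0, 'wz': -0.0} 
end [ 521.9 -158.5   96.3] err [ 0.3 -0.1  1.3]
```

Emit:
drive_tool(deltas=[{"hand":1,"tx":0.02,"ty":0.1,"tz":0,"wx":0,"wy":0,"wz":0},{"hand":1,"tx":0.02,"ty":0.1,"tz":0.2,"wx":0,"wy":0,"wz":0},{"hand":1,"tx":0,"ty":0,"tz":0.6,"wx":0,"wy":0,"wz":0},{"hand":1,"tx":0,"ty":0,"tz":0.6,"wx":0,"wy":0,"wz":0},{"hand":1,"tx":0,"ty":0,"tz":0.6,"wx":0,"wy":0,"wz":0},{"hand":1,"tx":0,"ty":0,"tz":0.6,"wx":0,"wy":0,"wz":0},{"hand":1,"tx":0,"ty":0,"tz":0.6,"wx":0,"wy":0,"wz":0},{"hand":1,"tx":0,"ty":0,"tz":0.6,"wx":0,"wy":0,"wz":0},{"hand":1,"tx":0,"ty":0,"tz":0.4,"wx":0,"wy":0,"wz":0},{"hand":1,"tx":0,"ty":0,"tz":0,"wx":0,"wy":0,"wz":0}])

```text
time: 19.85
tool_pos: [520.1, -155.8, 117.1]
tcp_rot: [-3.138, 0.002, 0.391]
contact_force: [-0.7, -0.1, -2.7]
grip_width: 54.9
```

Run:
```python
from plant import *
from h import *
o=get_obs()
b=store2w([(-124,0,0)],POSE)[0]; print(b,o['tool_pos'],o['contact_force'])
show(o,[(b+[0,0,90],down(.388),4)])
s=capture('side'); cv2.imwrite('pics/side13.png',cv2.resize(s[0:270,150:440,::-1],None,fx=2.2,fy=2.2))
```

```text
[ 521.57505167 -158.42173889    0.        ] [ 520.0603611  -155.76473945  117.1466219 ] [-0.73367701 -0.08086928 -2.72127454]
4 {'tx': 0.0, 'ty': 0.02, 'tz': 0.17, 'wx': -0.01, 'wy': 0.0, 'wz': 0.01} 
end [ 521.2 -158.7   89.9] err [-0.4 -0.3 -0.1]
```

View pics/side13.png

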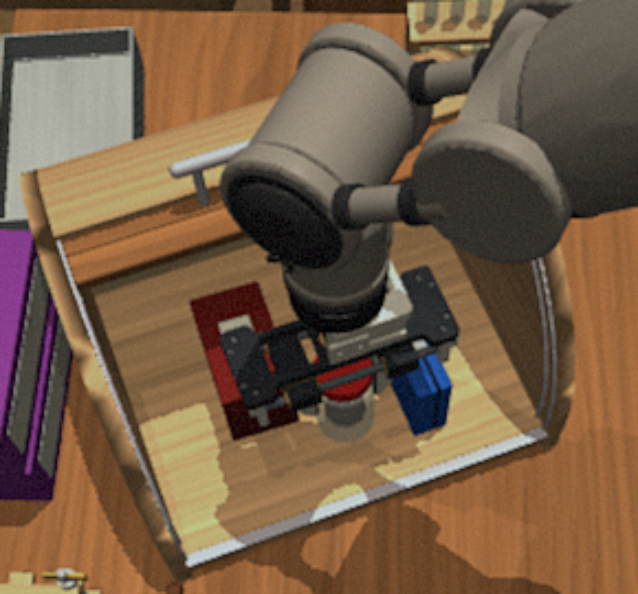

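Emit:
drive_tool(deltas=[{"hand":1,"tx":0,"ty":0.03,"tz":0.18,"wx":0,"wy":0,"wz":0},{"hand":1,"tx":0,"ty":0.03,"tz":0.18,"wx":0,"wy":0,"wz":0},{"hand":1,"tx":0,"ty":0.02,"tz":0.18,"wx":0,"wy":0,"wz":0},{"hand":1,"tx":0,"ty":0,"tz":0.1,"wx":0,"wy":0,"wz":0},{"hand":1,"tx":0,"ty":0,"tz":0,"wx":0,"wy":0,"wz":0},{"hand":1,"tx":0,"ty":0,"tz":0,"wx":0,"wy":0,"wz":0}])

```text
time: 20.4
tool_pos: [523.4, -160.5, 95.2]
tcp_rot: [3.14, -0.003, 0.39]
contact_force: [0.0, -0.2, -2.5]
grip_width: 55.8
```

Emit:
drive_tool(deltas=[{"hand":1,"tx":0,"ty":0,"tz":0.1,"wx":0,"wy":0,"wz":0},{"hand":1,"tx":0,"ty":-0.03,"tz":0.1,"wx":0,"wy":0,"wz":0},{"hand":1,"tx":0,"ty":0,"tz":0.05,"wx":0,"wy":0,"wz":0},{"hand":1,"tx":0,"ty":0,"tz":0.02,"wx":0,"wy":0,"wz":0},{"hand":1,"tx":0,"ty":0,"tz":0,"wx":0,"wy":0,"wz":0}])

```text
time: 20.82
tool_pos: [522.9, -159.3, 84.2]
tcp_rot: [3.14, -0.003, 0.39]
contact_force: [0.0, -0.5, -3.2]
grip_width: 55.2
```

Emit:
drive_tool(deltas=[{"hand":1,"tx":0,"ty":0,"tz":0.03,"wx":0,"wy":0,"wz":0},{"hand":1,"tx":0,"ty":0,"tz":0.02,"wx":0,"wy":0,"wz":0},{"hand":1,"tx":0,"ty":0,"tz":0,"wx":0,"wy":0,"wz":0}])

```text
time: 21.07
tool_pos: [523.2, -159.5, 83.0]
tcp_rot: [3.139, -0.004, 0.39]
contact_force: [-1.3, -0.2, 2.0]
grip_width: 55.4
```

Emit:
drive_tool(deltas=[{"hand":-0.38,"tx":0,"ty":0,"tz":0,"wx":0,"wy":0,"wz":0},{"hand":-0.38,"tx":0,"ty":0,"tz":0,"wx":0,"wy":0,"wz":0},{"hand":-0.38,"tx":0,"ty":0,"tz":0,"wx":0,"wy":0,"wz":0},{"hand":-0.38,"tx":0,"ty":0,"tz":0,"wx":0,"wy":0,"wz":0},{"hand":-0.38,"tx":0,"ty":0,"tz":-0.1,"wx":0,"wy":0,"wz":0},{"hand":-0.38,"tx":0,"ty":0,"tz":-0.3,"wx":0,"wy":0,"wz":0},{"hand":-0.38,"tx":0,"ty":0,"tz":-0.5,"wx":0,"wy":0,"wz":0},{"hand":-0.38,"tx":0,"ty":0,"tz":-0.8,"wx":0,"wy":0,"wz":0},{"hand":-0.38,"tx":0,"ty":0,"tz":-0.8,"wx":0,"wy":0,"wz":0},{"hand":-0.38,"tx":0,"ty":0,"tz":-0.8,"wx":0,"wy":0,"wz":0},{"hand":-0.38,"tx":0,"ty":0,"tz":-0.8,"wx":0,"wy":0,"wz":0},{"hand":-0.38,"tx":0,"ty":0,"tz":-0.8,"wx":0,"wy":0,"wz":0},{"hand":-0.38,"tx":0,"ty":0,"tz":-0.8,"wx":0,"wy":0,"wz":0},{"hand":-0.38,"tx":0,"ty":0,"tz":-0.8,"wx":0,"wy":0,"wz":0}])

```text
time: 22.23
tool_pos: [521.7, -159.0, 344.5]
tcp_rot: [3.139, -0.003, 0.39]
contact_force: [1.0, 0.0, 0.1]
grip_width: 63.6
```

Run:
```python
from plant import *
from h import *
import cv2
o=get_obs(); print(o['tool_pos'],o['tcp_rot'],o['grip_width'],o['contact_force'])
for n in('side','wrist'): cv2.imwrite(f'pics/{n}14.png',capture(n)[:,:,::-1])
o=get_obs()
```

```text
[ 521.65107016 -159.00571707  344.53995462] [ 3.13912547 -0.00344206  0.39002047] 63.551131749793406 [1.00418994 0.03660606 0.14639676]
```

View pics/side14.png

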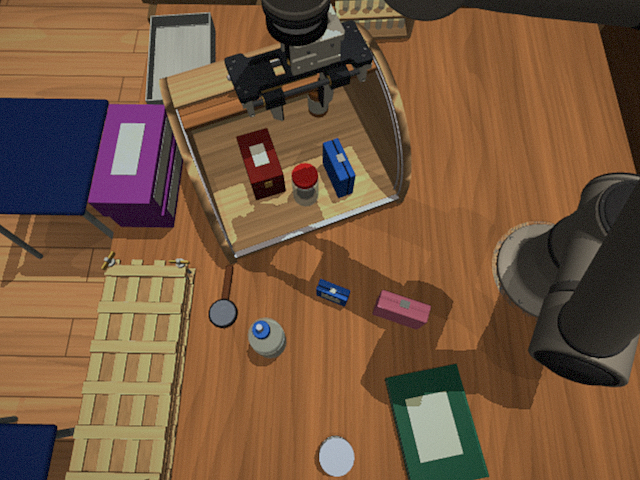

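View pics/wrist14.png

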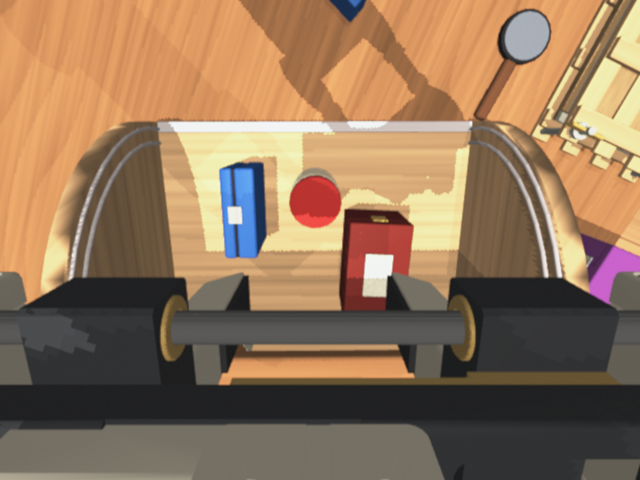

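Jar, box and case all stand upright, in the wrist view at (315,200), (243,210) and (377,260). Next I go back to the bar to close.

Run:
```python
from plant import *
from h import *
o=get_obs()
b=bar(1.55)
w=[(b+[0,0,75],down(1.957),19),(b,sRp(90,0),4)]
show(o,w); print(traj(o,w)[::4].tolist())
```

```text
19 {'tx': -0.14, 'ty': 0.15, 'tz': -0.02, 'wx': 0.01, 'wy': -0.0, 'wz': -0.95} 
4 {'tx': 0.02, 'ty': -0.0, 'tz': 0.48, 'wx': 0.0, 'wy': -0.0, 'wz': 0.02} 
end [ 574.9 -286.9  287.3] err [ 0.5  0.9 -0.2]
[[521.0, -168.0, 349.0], [516.0, -200.0, 353.0], [521.0, -232.0, 356.0], [537.0, -261.0, 359.0], [562.0, -282.0, 362.0], [576.0, -288.0, 326.0]]
```

Emit:
drive_tool(deltas=[{"hand":0.5,"tx":0,"ty":0,"tz":-0.4,"wx":0,"wy":0,"wz":0},{"hand":0.5,"tx":-0.14,"ty":0.15,"tz":-0.01,"wx":0.01,"wy":0,"wz":-0.95},{"hand":0.5,"tx":-0.14,"ty":0.15,"tz":-0.01,"wx":0.01,"wy":0,"wz":-0.95},{"hand":0.5,"tx":-0.14,"ty":0.15,"tz":-0.01,"wx":0.01,"wy":0,"wz":-0.95},{"hand":0.5,"tx":-0.14,"ty":0.15,"tz":-0.01,"wx":0.01,"wy":0,"wz":-0.95},{"hand":0.5,"tx":-0.14,"ty":0.15,"tz":-0.01,"wx":0.01,"wy":0,"wz":-0.95},{"hand":0.5,"tx":-0.14,"ty":0.15,"tz":-0.01,"wx":0.01,"wy":0,"wz":-0.95},{"hand":0.5,"tx":-0.14,"ty":0.15,"tz":-0.01,"wx":0.01,"wy":0,"wz":-0.95},{"hand":0.5,"tx":-0.14,"ty":0.15,"tz":-0.01,"wx":0.01,"wy":0,"wz":-0.95},{"hand":0.5,"tx":-0.14,"ty":0.15,"tz":-0.01,"wx":0.01,"wy":0,"wz":-0.95},{"hand":0.5,"tx":-0.14,"ty":0.15,"tz":-0.01,"wx":0.01,"wy":0,"wz":-0.95},{"hand":0.5,"tx":-0.14,"ty":0.15,"tz":-0.01,"wx":0,"wy":0,"wz":-0.95},{"hand":0.5,"tx":-0.14,"ty":0.15,"tz":-0.01,"wx":0,"wy":0,"wz":-0.95},{"hand":0.5,"tx":-0.14,"ty":0.15,"tz":0,"wx":0,"wy":0,"wz":-0.95},{"hand":0.5,"tx":-0.14,"ty":0.15,"tz":0,"wx":0,"wy":0,"wz":-0.95},{"hand":0.5,"tx":-0.14,"ty":0.15,"tz":0,"wx":0,"wy":0,"wz":-0.95},{"hand":0.5,"tx":-0.14,"ty":0.15,"tz":0,"wx":0,"wy":0,"wz":-0.95},{"hand":0.5,"tx":-0.14,"ty":0.15,"tz":0,"wx":0,"wy":0,"wz":-0.95},{"hand":0.5,"tx":-0.14,"ty":0.15,"tz":0,"wx":0,"wy":0,"wz":-0.95},{"hand":0.5,"tx":-0.14,"ty":0.15,"tz":0,"wx":0,"wy":0,"wz":-0.95}])

```text
time: 24.0
tool_pos: [574.8, -289.6, 361.8]
tcp_rot: [-3.14, -0.007, 1.969]
contact_force: [0.4, 1.4, 0.3]
grip_width: 23.1
```

Run:
```python
from plant import *
from h import *
from kin import IK
o=get_obs(); print(o['tool_pos'],o['tcp_rot'],o['grip_width'])
m=camera_model('wrist'); a=np.radians(5)+1.55
print('pred bar ends',proj(m,store2w([(-238*np.cos(a),80,50+238*np.sin(a)),(-238*np.cos(a),-80,50+238*np.sin(a))],POSE)))
cv2.imwrite('pics/wrist15.png',capture('wrist')[:,:,::-1])
o=get_obs();w=[(bar(1.55),sRp(90,0),4)]
ts=np.linspace(1.55,0,8); q=o['joint_positions']
for t in ts[1:]:
    f=1-t/1.55; w.append((bar(t),sRp(90-31*f,12*f),4)); q,c=IK(*w[-1][:2],q); print(t.round(2),q.round(2),round(c,5))
show(o,w)
```

```text
[ 574.81545286 -289.55275635  361.7913444 ] [-3.14049939 -0.00681003  1.96899952] 23.083410139626803
pred bar ends [[316.05212568 367.29296297]
 [318.43933079 120.21335821]]
1.33 [-0.5   0.44  1.25 -0.07  1.41 -2.45] 0.0
1.11 [-0.4   0.38  1.4  -0.16  1.3  -2.32] 0.0
0.89 [-0.29  0.34  1.54 -0.25  1.2  -2.15] 0.0
0.66 [-0.18  0.34  1.66 -0.36  1.11 -1.96] 0.0
0.44 [-0.08  0.39  1.75 -0.49  1.02 -1.74] 0.0
0.22 [ 0.01  0.47  1.82 -0.62  0.96 -1.51] 0.0
0.0 [ 0.07  0.58  1.86 -0.76  0.91 -1.28] 0.0
4 {'tx': 0.01, 'ty': -0.0, 'tz': 0.46, 'wx': -0.0, 'wy': -0.02, 'wz': 0.04} 
4 {'tx': 0.33, 'ty': -0.0, 'tz': 0.01, 'wx': 0.08, 'wy': -0.22, 'wz': 0.01} 
4 {'tx': 0.33, 'ty': -0.0, 'tz': 0.05, 'wx': 0.09, 'wy': -0.22, 'wz': 0.01} 
4 {'tx': 0.31, 'ty': 0.01, 'tz': 0.1, 'wx': 0.08, 'wy': -0.22, 'wz': 0.01} 
4 {'tx': 0.3, 'ty': 0.01, 'tz': 0.14, 'wx': 0.09, 'wy': -0.22, 'wz': 0.03} 
4 {'tx': 0.27, 'ty': 0.02, 'tz': 0.18, 'wx': 0.09, 'wy': -0.22, 'wz': 0.03} 
4 {'tx': 0.24, 'ty': 0.04, 'tz': 0.22, 'wx': 0.08, 'wy': -0.22, 'wz': 0.03} 
4 {'tx': 0.21, 'ty': 0.05, 'tz': 0.25, 'wx': 0.09, 'wy': -0.22, 'wz': 0.04} 
end [479.2 -54.   70.5] err [ 0.4 -0.2 -0.2]
```

View pics/wrist15.png

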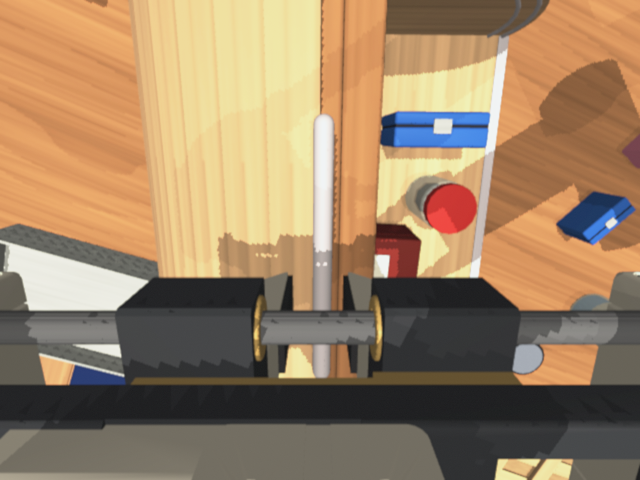

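The bar is at column 322 against a finger centre of 317, so I shift 4 mm while lowering onto it and then run the arc down.

Emit:
drive_tool(deltas=[{"hand":0.5,"tx":0.03,"ty":0,"tz":0.46,"wx":0,"wy":-0.02,"wz":0.04},{"hand":0.5,"tx":0.03,"ty":0,"tz":0.46,"wx":0,"wy":-0.02,"wz":0.04},{"hand":0.5,"tx":0.03,"ty":0,"tz":0.46,"wx":0,"wy":-0.02,"wz":0.04},{"hand":0.5,"tx":0.03,"ty":0,"tz":0.46,"wx":0,"wy":-0.02,"wz":0.04},{"hand":0.5,"tx":0,"ty":0,"tz":0,"wx":0,"wy":0,"wz":0}])

```text
time: 24.47
tool_pos: [571.1, -283.3, 284.5]
tcp_rot: [-3.137, -0.005, 1.95]
contact_force: [0.2, 0.4, 0.2]
grip_width: 23.2
```

Run:
```python
from plant import *
from h import *
o=get_obs(); R=Ro.from_euler('xyz',o['tcp_rot']).as_matrix(); print(o['tool_pos'],o['tcp_rot'],o['contact_force'],R.T@(o['tool_pos']-bar(1.55)))
cv2.imwrite('pics/wrist16.png',capture('wrist')[:,:,::-1])
```

```text
[ 571.11640584 -283.33495454  284.50313522] [-3.13656518 -0.00546979  1.94956878] [0.18840712 0.44373013 0.15123091] [ 5.40714841 -1.44903911  3.00822686]
```

View pics/wrist16.png

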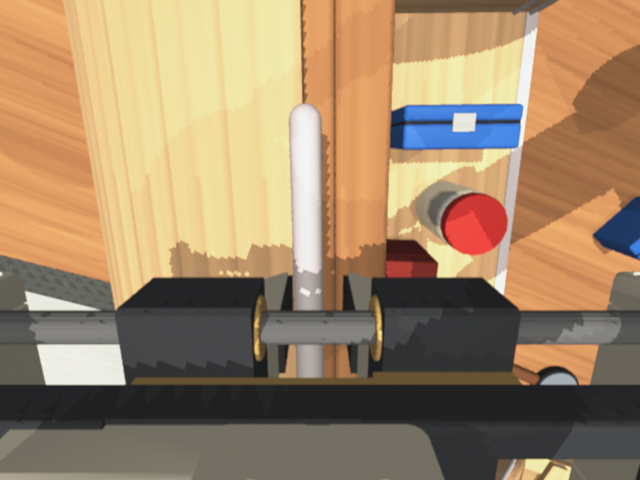

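Emit:
drive_tool(deltas=[{"hand":0.5,"tx":0.2,"ty":0,"tz":-0.02,"wx":0.08,"wy":-0.22,"wz":0.01},{"hand":0.5,"tx":0.33,"ty":0,"tz":0.0,"wx":0.08,"wy":-0.22,"wz":0.01},{"hand":0.5,"tx":0.33,"ty":0,"tz":0.01,"wx":0.08,"wy":-0.22,"wz":0.01},{"hand":0.5,"tx":0.33,"ty":0,"tz":0.01,"wx":0.08,"wy":-0.22,"wz":0.01},{"hand":0.5,"tx":0.33,"ty":0,"tz":0.04,"wx":0.09,"wy":-0.22,"wz":0.01},{"hand":0.5,"tx":0.33,"ty":0,"tz":0.05,"wx":0.09,"wy":-0.22,"wz":0.01},{"hand":0.5,"tx":0.33,"ty":0,"tz":0.05,"wx":0.09,"wy":-0.22,"wz":0.01},{"hand":0.5,"tx":0.33,"ty":0,"tz":0.06,"wx":0.09,"wy":-0.22,"wz":0.01},{"hand":0.5,"tx":0.31,"ty":0.01,"tz":0.1,"wx":0.08,"wy":-0.22,"wz":0.01},{"hand":0.5,"tx":0.31,"ty":0.01,"tz":0.1,"wx":0.08,"wy":-0.22,"wz":0.01},{"hand":0.5,"tx":0.31,"ty":0.01,"tz":0.1,"wx":0.08,"wy":-0.22,"wz":0.01},{"hand":0.5,"tx":0.31,"ty":0.01,"tz":0.1,"wx":0.08,"wy":-0.22,"wz":0.01}])

```text
time: 25.52
tool_pos: [520.8, -151.3, 252.2]
tcp_rot: [-3.058, 0.24, 1.949]
contact_force: [0.7, -5.5, 4.4]
grip_width: 23.0
```

Run:
```python
from plant import *
from h import *
o=get_obs(); R=Ro.from_euler('xyz',o['tcp_rot']).as_matrix(); print(o['tool_pos'],o['contact_force'],R.T@(o['tool_pos']-bar(.886)))
s=capture('side'); cv2.imwrite('pics/side17.png',cv2.resize(s[0:300,150:440,::-1],None,fx=2,fy=2))
w=[]
for t in np.linspace(1.55,0,8)[4:]:
    f=1-t/1.55; w.append((bar(t),sRp(90-31*f,12*f),4))
show(o,w)
```

```text
[ 520.8039732  -151.31146508  252.215071  ] [ 0.73339114 -5.48633554  4.41266338] [-4.21383206  1.61773043 -4.73668249]
4 {'tx': 0.32, 'ty': 0.0, 'tz': 0.17, 'wx': 0.1, 'wy': -0.2, 'wz': -0.01} 
4 {'tx': 0.28, 'ty': 0.03, 'tz': 0.18, 'wx': 0.08, 'wy': -0.22, 'wz': 0.03} 
4 {'tx': 0.24, 'ty': 0.03, 'tz': 0.22, 'wx': 0.09, 'wy': -0.22, 'wz': 0.04} 
4 {'tx': 0.21, 'ty': 0.05, 'tz': 0.25, 'wx': 0.08, 'wy': -0.22, 'wz': 0.04} 
end [478.8 -54.   70.5] err [-0.  -0.3 -0.2]
```

View pics/side17.png

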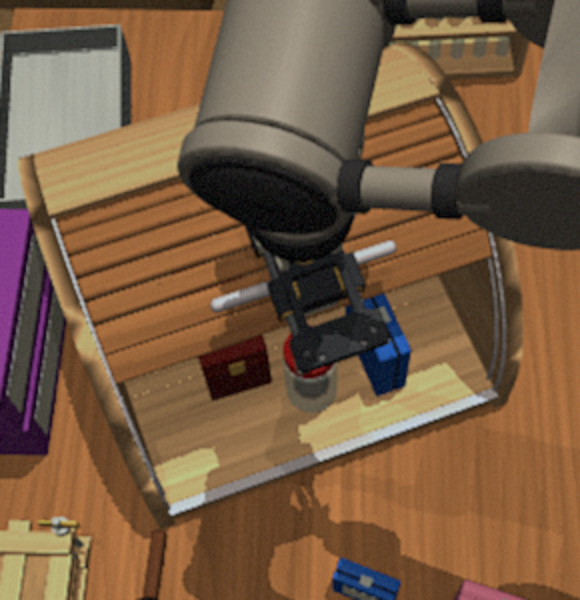

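The door is coming down with about 7 N. Continue.

Emit:
drive_tool(deltas=[{"hand":0.5,"tx":0.3,"ty":0.01,"tz":0.15,"wx":0.09,"wy":-0.22,"wz":0.02},{"hand":0.5,"tx":0.3,"ty":0.01,"tz":0.15,"wx":0.09,"wy":-0.22,"wz":0.02},{"hand":0.5,"tx":0.3,"ty":0.01,"tz":0.15,"wx":0.09,"wy":-0.22,"wz":0.02},{"hand":0.5,"tx":0.3,"ty":0.01,"tz":0.15,"wx":0.09,"wy":-0.22,"wz":0.02},{"hand":0.5,"tx":0.28,"ty":0.02,"tz":0.18,"wx":0.09,"wy":-0.22,"wz":0.03},{"hand":0.5,"tx":0.28,"ty":0.02,"tz":0.18,"wx":0.09,"wy":-0.22,"wz":0.03},{"hand":0.5,"tx":0.28,"ty":0.02,"tz":0.18,"wx":0.09,"wy":-0.22,"wz":0.03},{"hand":0.5,"tx":0.28,"ty":0.02,"tz":0.18,"wx":0.09,"wy":-0.22,"wz":0.03}])

```text
time: 26.23
tool_pos: [493.1, -83.7, 173.5]
tcp_rot: [-2.995, 0.391, 1.949]
contact_force: [3.3, -6.7, 0.1]
grip_width: 22.7
```

Run:
```python
from plant import *
from h import *
o=get_obs(); R=Ro.from_euler('xyz',o['tcp_rot']).as_matrix(); print(o['tool_pos'],o['contact_force'],R.T@(o['tool_pos']-bar(.443)))
cv2.imwrite('pics/wrist18.png',capture('wrist')[:,:,::-1])
w=[]
for t in [.221,0,-.02]:
    f=1-t/1.55; w.append((bar(t),sRp(90-31*f,12*f),4 if t>=0 else 1))
show(o,w)
```

```text
[493.11692685 -83.71842476 173.46183811] [ 3.27168313 -6.7165504   0.10533283] [-2.45518513  1.58039095 -2.58807341]
4 {'tx': 0.26, 'ty': 0.02, 'tz': 0.23, 'wx': 0.08, 'wy': -0.21, 'wz': 0.01} 
4 {'tx': 0.21, 'ty': 0.05, 'tz': 0.25, 'wx': 0.09, 'wy': -0.22, 'wz': 0.04} 
1 {'tx': 0.07, 'ty': 0.03, 'tz': 0.1, 'wx': 0.03, 'wy': -0.06, 'wz': 0.02} 
end [478.7 -53.4  66.1] err [0.1 0.  0.1]
```

View pics/wrist18.png

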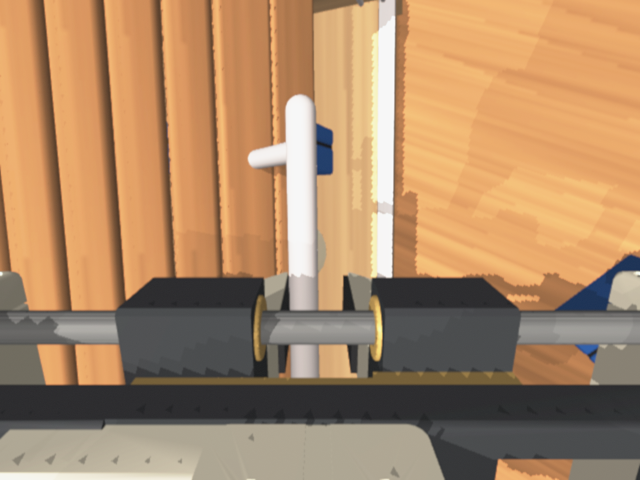

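Emit:
drive_tool(deltas=[{"hand":0.5,"tx":0.25,"ty":0.02,"tz":0.22,"wx":0.08,"wy":-0.22,"wz":0.02},{"hand":0.5,"tx":0.25,"ty":0.02,"tz":0.22,"wx":0.08,"wy":-0.22,"wz":0.02},{"hand":0.5,"tx":0.25,"ty":0.02,"tz":0.22,"wx":0.08,"wy":-0.22,"wz":0.02},{"hand":0.5,"tx":0.25,"ty":0.02,"tz":0.22,"wx":0.08,"wy":-0.22,"wz":0.02},{"hand":0.5,"tx":0.21,"ty":0.05,"tz":0.25,"wx":0.09,"wy":-0.22,"wz":0.04},{"hand":0.5,"tx":0.21,"ty":0.05,"tz":0.25,"wx":0.09,"wy":-0.22,"wz":0.04},{"hand":0.5,"tx":0.21,"ty":0.05,"tz":0.25,"wx":0.09,"wy":-0.22,"wz":0.04}])

```text
time: 26.87
tool_pos: [479.5, -56.1, 85.7]
tcp_rot: [-2.94, 0.525, 1.956]
contact_force: [1.7, -2.9, 5.3]
grip_width: 23.2
```

Run:
```python
from plant import *
from h import *
o=get_obs(); R=Ro.from_euler('xyz',o['tcp_rot']).as_matrix(); print(o['tool_pos'],o['contact_force'],R.T@(o['tool_pos']-bar(.055)))
w=[]
for t in [0,-.02,-.04]:
    f=1-t/1.55; w.append((bar(t),sRp(90-31*f,12*f),2))
show(o,w)
```

```text
[479.53367241 -56.08377748  85.65239282] [ 1.73354945 -2.93365189  5.27702295] [-1.78624438 -0.41546857 -1.10812108]
2 {'tx': 0.12, 'ty': 0.03, 'tz': 0.14, 'wx': 0.04, 'wy': -0.09, 'wz': 0.01} 
2 {'tx': 0.04, 'ty': 0.01, 'tz': 0.05, 'wx': 0.01, 'wy': -0.04, 'wz': 0.0} 
2 {'tx': 0.03, 'ty': 0.01, 'tz': 0.05, 'wx': 0.02, 'wy': -0.04, 'wz': 0.01} 
end [478.4 -53.3  61. ] err [-0.2 -0.1 -0.2]
```

Emit:
drive_tool(deltas=[{"hand":0.5,"tx":0.12,"ty":0.03,"tz":0.14,"wx":0.04,"wy":-0.09,"wz":0.01},{"hand":0.5,"tx":0.12,"ty":0.03,"tz":0.14,"wx":0.04,"wy":-0.09,"wz":0.01},{"hand":0.5,"tx":0.04,"ty":0.01,"tz":0.05,"wx":0,"wy":0,"wz":0},{"hand":0.5,"tx":0,"ty":0,"tz":0,"wx":0,"wy":0,"wz":0}])

```text
time: 27.2
tool_pos: [477.8, -53.2, 67.4]
tcp_rot: [-2.93, 0.538, 1.96]
contact_force: [2.3, -2.4, 0.3]
grip_width: 23.0
```

Run:
```python
from plant import *
from h import *
o=get_obs(); R=Ro.from_euler('xyz',o['tcp_rot']).as_matrix(); print(o['tool_pos'],o['contact_force'],R.T@(o['tool_pos']-bar(0)))
```

```text
[477.82549869 -53.2065046   67.39936507] [ 2.27754059 -2.37490126  0.34020818] [ 2.44649974 -0.15273128  2.52186247]
```

Emit:
drive_tool(deltas=[{"hand":0.5,"tx":0.06,"ty":0,"tz":0.03,"wx":0,"wy":0,"wz":0},{"hand":0.5,"tx":0.06,"ty":0,"tz":0.03,"wx":0,"wy":0,"wz":0},{"hand":0.5,"tx":0,"ty":0,"tz":0,"wx":0,"wy":0,"wz":0}])

```text
time: 27.45
tool_pos: [477.5, -52.5, 64.3]
tcp_rot: [-2.931, 0.542, 1.96]
contact_force: [8.9, -17.6, -1.6]
grip_width: 23.5
```

Emit:
drive_tool(deltas=[{"hand":0.5,"tx":0.05,"ty":0,"tz":0.03,"wx":0,"wy":0,"wz":0},{"hand":0.5,"tx":0,"ty":0,"tz":0,"wx":0,"wy":0,"wz":0}])

```text
time: 27.62
tool_pos: [477.4, -52.3, 62.9]
tcp_rot: [-2.932, 0.544, 1.959]
contact_force: [9.4, -21.0, 2.4]
grip_width: 23.2
```

Run:
```python
from plant import *
from h import *
o=get_obs(); R=Ro.from_euler('xyz',o['tcp_rot']).as_matrix(); print(o['tool_pos'],o['contact_force'],R.T@(o['tool_pos']-bar(0)))
s=capture('side'); cv2.imwrite('pics/side19.png',cv2.resize(s[130:300,210:420,::-1],None,fx=3,fy=3))
cv2.imwrite('pics/wrist19.png',capture('wrist')[:,:,::-1])
```

```text
[477.41428711 -52.27219736  62.92919026] [  9.43690978 -20.97613772   2.44518497] [5.64421667 0.50104108 5.7406068 ]
```

View pics/wrist19.png

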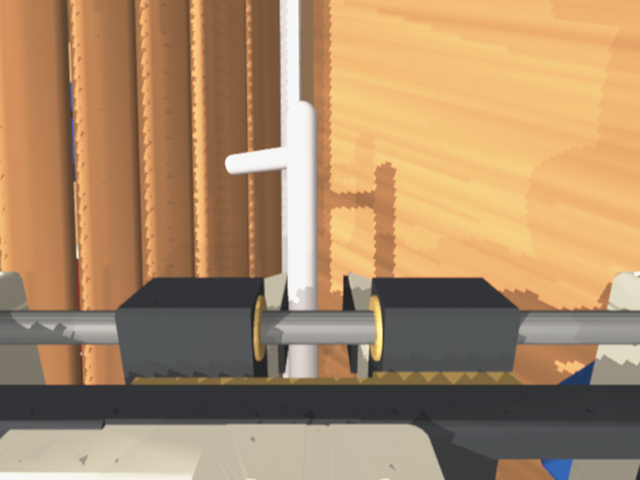

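View pics/side19.png

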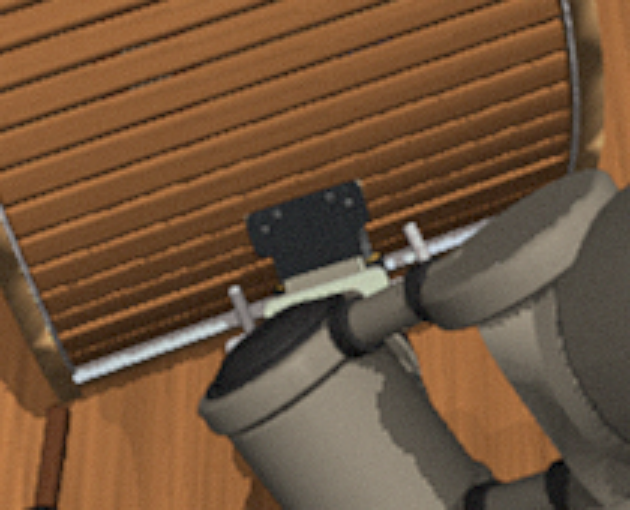

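Run:
```python
from plant import *
from h import *
m=camera_model('wrist')
for t in (0,.02,.04,.06,.1):
    a=np.radians(5)+t; e=[(-238*np.cos(a),y,50+238*np.sin(a)) for y in (-80,-65,-30)]
    print(t,proj(m,store2w(e,POSE)).round(1).tolist())
w=cv2.imread('pics/wrist19.png');cv2.imwrite('pics/w19c.png',cv2.resize(w[80:300,200:400],None,fx=3.5,fy=2.7,interpolation=cv2.INTER_CUBIC))
```

```text
0 [[299.5, 115.7], [299.6, 153.5], [299.9, 240.2]]
0.02 [[291.7, 113.0], [291.9, 151.9], [292.3, 240.8]]
0.04 [[283.4, 110.2], [283.6, 150.1], [284.1, 241.4]]
0.06 [[274.4, 107.4], [274.6, 148.3], [275.3, 242.1]]
0.1 [[254.3, 101.3], [254.7, 144.6], [255.7, 243.5]]
```

View pics/w19c.png

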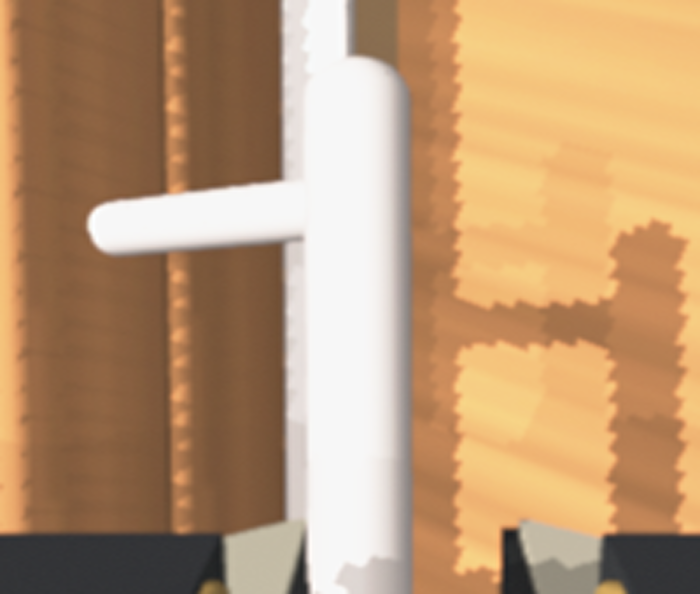

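The bar's centre is at column ~302.6; travel 0 predicts 299.5. The force also rose sharply to ~23 N, so the rail is on the sill. I'll centre the fingers, back out and check.

Emit:
drive_tool(deltas=[{"hand":0.5,"tx":-0.08,"ty":0,"tz":0,"wx":0,"wy":0,"wz":0},{"hand":0.5,"tx":-0.08,"ty":0,"tz":0,"wx":0,"wy":0,"wz":0},{"hand":0.5,"tx":0,"ty":0,"tz":0,"wx":0,"wy":0,"wz":0}])

```text
time: 27.97
tool_pos: [476.4, -54.8, 64.2]
tcp_rot: [-2.929, 0.537, 1.959]
contact_force: [0.9, -0.5, 0.9]
grip_width: 23.0
```

Emit:
drive_tool(deltas=[{"hand":0.4,"tx":0,"ty":0,"tz":-0.2,"wx":0,"wy":0,"wz":0},{"hand":0.4,"tx":0,"ty":0,"tz":-0.5,"wx":0,"wy":0,"wz":0},{"hand":0.4,"tx":0,"ty":0,"tz":-0.8,"wx":0,"wy":0,"wz":0},{"hand":0.4,"tx":0,"ty":0,"tz":-0.8,"wx":0,"wy":0,"wz":0},{"hand":0.4,"tx":0,"ty":0,"tz":-0.8,"wx":0,"wy":0,"wz":0},{"hand":0.4,"tx":0,"ty":0,"tz":0,"wx":0,"wy":0,"wz":0}])

```text
time: 28.47
tool_pos: [479.1, 16.4, 172.5]
tcp_rot: [-2.938, 0.538, 1.959]
contact_force: [1.3, 1.1, 0.2]
grip_width: 27.4
```

Run:
```python
from plant import *
from h import *
o=get_obs(); print(o['tool_pos'],o['contact_force'])
m=camera_model('wrist')
cv2.imwrite('pics/wrist20.png',capture('wrist')[:,:,::-1])
for t in (0,.02,.04,.06,.1):
    a=np.radians(5)+t; e=[(-238*np.cos(a),y,50+238*np.sin(a)) for y in (-80,-65,-30)]
    print(t,proj(m,store2w(e,POSE)).round(1).tolist())
```

```text
[479.07111461  16.42427517 172.5330373 ] [1.33608223 1.06891576 0.2027693 ]
0 [[310.4, 123.4], [310.4, 144.0], [310.5, 191.5]]
0.02 [[306.4, 122.1], [306.5, 143.0], [306.6, 191.2]]
0.04 [[302.2, 120.8], [302.3, 142.0], [302.4, 190.9]]
0.06 [[297.8, 119.5], [297.9, 141.0], [298.1, 190.6]]
0.1 [[288.3, 116.7], [288.4, 138.9], [288.7, 189.9]]
```

View pics/wrist20.png

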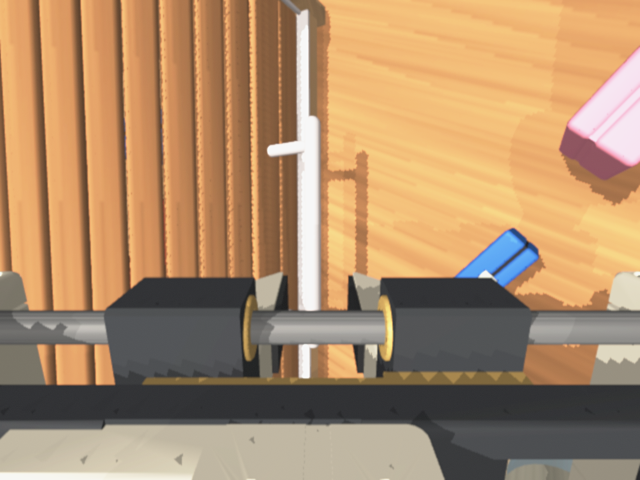

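Emit:
drive_tool(deltas=[{"hand":0.4,"tx":0,"ty":0,"tz":-0.8,"wx":0,"wy":0,"wz":0},{"hand":0.4,"tx":0.4,"ty":0,"tz":-0.8,"wx":0,"wy":0,"wz":0},{"hand":0.4,"tx":0.6,"ty":0,"tz":-0.8,"wx":0,"wy":0,"wz":0},{"hand":0.4,"tx":0.6,"ty":-0.4,"tz":-0.8,"wx":0,"wy":0,"wz":0},{"hand":0.4,"tx":0.6,"ty":-0.4,"tz":-0.8,"wx":0,"wy":0,"wz":0},{"hand":0.4,"tx":0.6,"ty":-0.4,"tz":-0.8,"wx":0,"wy":0,"wz":0},{"hand":0.4,"tx":0,"ty":0,"tz":0,"wx":0,"wy":0,"wz":0}])

```text
time: 29.1
tool_pos: [395.7, 194.6, 280.2]
tcp_rot: [-2.93, 0.535, 1.965]
contact_force: [-0.3, 0.2, 0.2]
grip_width: 28.0
```

Run:
```python
from plant import *
from h import *
o=get_obs(); print(o['tool_pos'],o['contact_force'],o['dq'])
for n in('side','top'):
    i=capture(n)[:,:,::-1]; cv2.imwrite(f'pics/{n}21.png',i)
    m=camera_model(n)
    for t in (0,.035,.07):
        a=np.radians(5)+t; e=[(-238*np.cos(a),y,50+238*np.sin(a)) for y in (-80,80)]
        print(n,t,proj(m,store2w(e,POSE)).round(1).tolist())
    if n=='side': cv2.imwrite('pics/side21c.png',cv2.resize(i[180:280,220:420],None,fx=4,fy=4,interpolation=cv2.INTER_CUBIC))
    else: cv2.imwrite('pics/top21c.png',cv2.resize(i[160:310,290:400],None,fx=4,fy=4,interpolation=cv2.INTER_CUBIC))
```

```text
[395.65227995 194.62969099 280.18191629] [-0.2881608   0.18826047  0.22013923] [-0.08813024  0.0262563   0.05313071 -0.07255355 -0.10457578 -0.05551036]
side 0 [[361.0, 219.4], [288.4, 245.7]]
side 0.035 [[361.2, 217.4], [288.0, 243.9]]
side 0.07 [[361.3, 215.3], [287.5, 242.0]]
top 0 [[342.4, 269.2], [318.5, 209.3]]
top 0.035 [[342.9, 269.0], [318.9, 208.7]]
top 0.07 [[343.6, 268.7], [319.3, 208.0]]
```

View pics/side21.png

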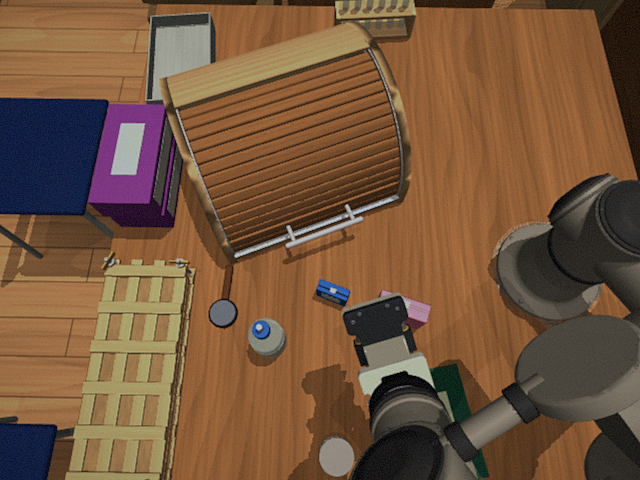

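View pics/side21c.png

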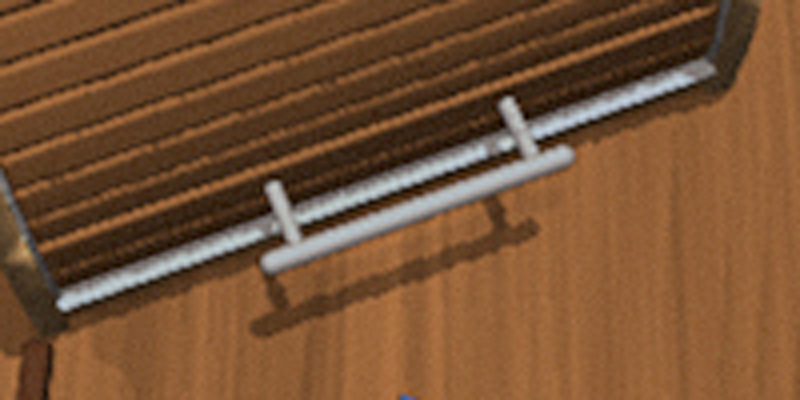

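View pics/top21c.png

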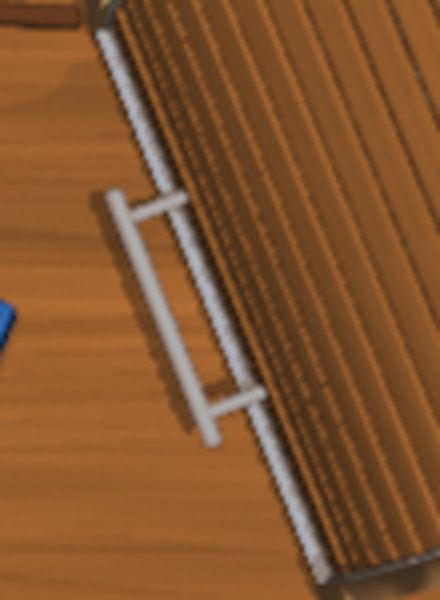

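The side view puts the bar ends at (287,246) and (362.5,219); travel 0 predicts (288.4,245.7) and (361,219.4). So the door is shut, and everything on the bench is where it was. One pause row, then I hand in.

Emit:
drive_tool(deltas=[{"hand":0.4,"tx":0,"ty":0,"tz":0,"wx":0,"wy":0,"wz":0},{"hand":0.4,"tx":0,"ty":0,"tz":0,"wx":0,"wy":0,"wz":0},{"hand":0.4,"tx":0,"ty":0,"tz":0,"wx":0,"wy":0,"wz":0}])

```text
time: 29.45
tool_pos: [398.5, 189.0, 277.7]
tcp_rot: [-2.926, 0.538, 1.96]
contact_force: [0.5, 0.4, -0.1]
grip_width: 27.3
```

```bash
python3 -c "
from plant import *
o=get_obs();print(o['time'],o['contact_force']);print(close_job())"
```

```text
29.45 [ 0.47516383  0.42544046 -0.06650407]
the job is handed in; nothing more can be done
None
```

I rolled the door up to its stop and set the blue slide box and the jar down upright on the store's floor. I then rolled the door shut, backed the arm clear and handed the job in at 29.5 s. No verdict was reported.

**Last checks**
- **Door:** the side view put the bar within about 1.5 px of where it should be when shut, so travel is about 0 rad. The push force had risen to about 23 N against the sill. The wrist camera read about -0.01 rad, within calibration.
- **Slide box:** measured at about (-111, -80) mm in the store's frame. Its front top edge is on radius 171 mm, under the door's 183. The first rough reading put it further forward, near -125, so I measured it again before closing the door.
- **Jar:** let go with the gripper at about (-122, 0) mm. The pictures taken after release show it upright.
- **Everything else:** no shift was visible in the last views of the case, soap bottle, dishes and magnifier. The arm hid most of the book in the last side view. I did not measure the amber bottle's position again; it was last seen in its place after the jar was let go.
- **Not checked:** once the door was shut I could not see inside, so the jar and box are unconfirmed after that point. The door met no resistance before the sill.

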